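# Pour the filter balls into the drawer

## Task

Put the three ceramic filter balls away: pull the drawer of the clear box wide open, lift the beaked jug and, still level, turn it beside or over the drawer so that its spout faces it, and only then tilt it until all three balls have rolled into the drawer. Stand the jug upright on its cork mat again and let go of it, and after that push the drawer fully shut. Do not touch the balls with the fingers, and leave the glass cup, the red canister and the algae scraper where they are.

Things in the scene. Friction and masses are not known exactly. Their poses are not given: they have to be found in the camera images.
- drawer_box: Clear acrylic drawer box fixed to the ledge, 150 deep (x) x 130 wide (y) x 70 high; origin at the centre of its underside. Its own -x is the front, where the drawer comes out.
- drawer (a joint): Opening of the drawer in m: 0 shut, 0.100 fully out (a stop); it slides along the box's own -x, with about 1 N of friction, and stays where it is left.
- pull_tab (a point): Centre of the white upright tab on the drawer front: 30 long (along the box's x, sticking out of the front), 10 thick (y), 30 high (its top 64 above the ledge). The outer end of the tab is 15 further out along -x. It moves with the drawer; its axes are those of the box. Pinch it across y from above.
- tray (a point): Point on the inner floor of the drawer's tray, 8 above the ledge; moves with the drawer, axes those of the box. The tray inside runs from x = -50 to +82 and y = -56 to +56 from here. With the drawer fully open this point is the middle of the 100 mm long part that lies open from above (x = -50 to +50; beyond that it is under the box). Side walls reach 40 above this floor, the front panel 60.
- jug: Grey plastic open jug, 0.13 to 0.21 kg, holding the balls; origin under its centre, z up, +x to the spout, -x to the handle. Round body 71 diameter, rim 65 high, floor 4 thick. The spout is a beak, 50 wide inside at the lip, its floor a straight ramp rising at 47 degrees from the jug's floor to the lip: tilt by about 70 degrees, spout down, and the balls roll out. Starts upright on the mat.
- lip (a point): Tip of the jug's spout, middle of the lip: 68 ahead (+x) of the jug's origin and 54 up; axes those of the jug.
- handle (a point): Grip point of the jug's handle: 68 behind (-x) the jug's origin and 72 up; axes those of the jug. The handle is an upright bar 16 (x) by 12 (y), from 16 to 90 above the jug's foot, joined to the body by two arms at 24 and 52 up; 24 of free room between bar and body. Pinch it across the jug's y from above, straight down or leaning away from the jug.
- mat: Round cork mat, 116 diameter, 3 thick, fixed on the ledge; origin at the centre of its underside.
- ball1_center (a point): Centre of a white ceramic filter ball, 20 diameter, 12 g, one of three alike, at first in the jug.
- ball2_center (a point): Centre of a white ceramic filter ball, 20 diameter, 12 g, one of three alike, at first in the jug.
- ball3_center (a point): Centre of a white ceramic filter ball, 20 diameter, 12 g, one of three alike, at first in the jug.
- cup: Glass cup, 68 diameter, 95 high; origin under its centre. Leave alone.
- canister: Closed red food canister, 80 diameter, 110 high; origin under its centre. Leave alone.
- scraper: White algae scraper with a steel blade lying flat, 180 long along its x, blade 75 wide at +x, 14 high; origin under it, 20 towards the blade from the middle of its stick. Leave alone.
Things that resemble listed ones, but are neither listed nor needed, are in the scene too. Several things have the shape of the drawer_box; the one meant has the colours described above.

How it is judged:
On the way, in this order (a step that is already met when the one before it is completed fails the run):
1. the drawer is pulled out at least 80 mm (value of joint drawer above 0.08 m), for 0.1 s.
2. the jug is lifted and, tilted less than 25 degrees, has its spout facing the open drawer (middle of the open tray 20 to 200 mm ahead of the jug's axis and within 45 mm sideways) (value of joint drawer above 0.07 m and height (world z) of jug above 0.03 m and angle between jug's own z axis and vertical below 0.436 rad and x of tray in the frame of jug between 0.02 and 0.2 m and y of tray in the frame of jug between -0.045 and 0.045 m), for 0.1 s.
3. all three balls are in the drawer (x of ball1_center in the frame of tray between -0.052 and 0.085 m and y of ball1_center in the frame of tray between -0.058 and 0.058 m and z of ball1_center in the frame of tray between 0 and 0.036 m and x of ball2_center in the frame of tray between -0.052 and 0.085 m and y of ball2_center in the frame of tray between -0.058 and 0.058 m and z of ball2_center in the frame of tray between 0 and 0.036 m and x of ball3_center in the frame of tray between -0.052 and 0.085 m and y of ball3_center in the frame of tray between -0.058 and 0.058 m and z of ball3_center in the frame of tray between 0 and 0.036 m), for 0.1 s.
4. the jug stands upright on its mat, released, drawer still open (horizontal distance between jug and mat below 0.04 m and angle between jug's own z axis and vertical below 0.1 rad and height (world z) of jug below 0.008 m and contact force between the fingers and jug below 0.05 N and value of joint drawer above 0.03 m), for 0.1 s.
At the end, for the whole second after the job is handed in: The drawer is shut to within 6 mm with all three balls inside it; the jug stands upright (within 6 degrees), released and at rest on the cork mat, its centre within 40 mm of the mat's (all of step 3 and value of joint drawer below 0.006 m and horizontal distance between jug and mat below 0.04 m and angle between jug's own z axis and vertical below 0.1 rad and height (world z) of jug below 0.008 m and contact force between the fingers and jug below 0.05 N and linear speed of jug below 0.02 m/s); the robot touches nothing.
It fails at once if the glass cup is shifted more than 25 mm or tipped (distance of cup from where it was at the start of the episode above 0.025 m or angle between cup's own z axis and vertical above 0.3 rad).
It fails at once if the canister is shifted more than 25 mm or tipped (distance of canister from where it was at the start of the episode above 0.025 m or angle between canister's own z axis and vertical above 0.3 rad).
It fails at once if the scraper is shifted more than 25 mm or tipped (distance of scraper from where it was at the start of the episode above 0.025 m or angle between scraper's own z axis and vertical above 0.3 rad).
It fails at once if the fingers touch a ball (contact force between the fingers and ball1 above 0.05 N or contact force between the fingers and ball2 above 0.05 N or contact force between the fingers and ball3 above 0.05 N).
It also fails if it takes over 72 s, if anything falls off the work surface, if the arm or the gripper's body presses on something with over 40 N, if the wrist force passes 120 N, or if a joint passes its speed limit or range.

## Robot

A 6-joint arm with a two-finger parallel gripper is mounted at the origin on the work surface. World frame = base frame: x ahead of the robot, y to its left, z up, the work surface at z = 0. Lengths are in m, angles in rad, forces in N, time in s.
With the tool pointing down it reaches from about 0.35 to 0.8 m from the base axis. Payload 7.3 kg.
Tool frame: the origin (TCP) lies where the fingers leave the gripper's body, on its centre line; the fingertips stand 73 mm ahead of it and the grasp point (between the pads) lies 54 mm ahead of it; z points along the fingers, x is the direction in which the jaws open and shut, and the axes are right-handed (so a half turn about z gives the same grasp; the last joint's range is limited). The gripper opens to 85 mm and grips with 20 to 120 N. Pads are 22 mm wide; open, the fingers measure 114 mm over their backs; the gripper's body (76 mm by 85 mm) begins 54 mm behind the grasp point. The pads swing forward as they close: fully open they stand 13 mm farther back than shut.
Start: joints at [1.14, 0.342, 1.524, -0, 1.275, -0.146], TCP at [0.147, 0.504, 0.304] pointing down, gripper open.
Joint ranges: [-2.53, 2.53], [-0.77, 2.02], [0.04, 2.7], [-1, 4.14], [0.28, 2.66], [-3.11, 3.11]. Speed limits (rad/s): [2.57, 2.57, 3.14, 3.14, 3.14, 3.14].

## Interface

Orientations are given as a rotation vector (axis times angle).
In Python, from bench import r gives the robot as it stands.
- The arm moves only by the shell command python3 -m pendant 'ROWS' [OPENING] [FORCE]. ROWS is a JSON object of lists of equal length, an entry for each row: "offset": the shift along the tool's x, y, z in units of 50 mm (1.0 is 50 mm), a list of three; "yaw": the turn about the tool's z in units of 6 degrees (1.0 is 6 degrees). A call has 1 to 12 rows; each row is the pose to reach, as a shift and turn from the pose commanded when the call began, along the tool's axes at that moment; what a row does not reach only later rows make up. A row lasts 1/10 s, in which the tool goes at most 50 mm and 8.59 degrees, less where a joint would pass 70% of its speed; a pose out of reach is approached as far as the arm can. A call with a gripper value outside its range is refused whole. OPENING is the gripper command: -1 is fully open, 1 is shut, values between are in proportion, set as the call begins (- or left out, the last holds). The fingers move at their own pace and stop on an object; FORCE is the grip in N (left out, the last holds). Time passes only in rows, so rows that repeat a pose let the fingers close. It gives the time, the measured TCP pose, the force and the opening at its end, in the units of the state.
- r.get_state(): the state, without advancing time (a new reading comes with each control period).
- r.capture(name): name is "side" or "top" or "wrist"; returns a dict with "image" (480x640x3 uint8, red, green, blue), "fx", "fy", "cx", "cy" (pixels), "distortion" ([k1, k2, p1, p2, k3] as OpenCV has them; the pictures are not rectified), "view" (4x4, takes a point from world to camera coordinates); the wrist camera has in their place "T_tool_cam" (4x4, takes a point from camera to tool coordinates, whose origin is the TCP and whose axes are the tool frame's). Camera axes: x right, y up, looking along -z (the intrinsics and any distortion apply to the point x, -y, -z); pixel columns grow to the right and rows downward; lengths in m; the calibration is good to about 2 mm. A picture is of the moment at which its call begins: read the wrist's pose just before it. There is no depth.
- r.job_done(): hands the job in, once; it reports no verdict.
The state is a dict: "time_s": time; "joint_pos": joint angles; "joint_velocities": joint speeds; "joint_efforts": joint torques, N m; "eef_pos": TCP position; "tool_rot": TCP orientation; "wrist_force": force on the tool from outside, world axes, zero at the start; "moment": the same for the moment, N m; "opening": opening from 0.0 (shut) to 1.0 (fully open).
Only numpy, scipy, OpenCV 4.12 (cv2) and the standard library are available. Lean on these libraries where they do the work, as an engineer would, in place of code of your own. Each camera call takes 0.05 s, during which the arm holds its last target.

## Working session

There is one attempt and no reset: what is moved stays moved. The work goes in short steps, Python scripts to look and compute and a shell command to move; the robot and the scene stay as the last step left them, time stands still between calls to the robot, and variables do not carry over. Pictures are saved under pics/ and viewed, and the job is handed in when it is done.

I'll start with the state and the two fixed views.

```bash
ls; mkdir -p pics; python3 - <<'E'
from bench import r
import cv2
print(r.get_state())
for n in ("side","top","wrist"):
    c=r.capture(n); cv2.imwrite(f"pics/{n}0.png",c["image"][:,:,::-1])
    print(n,[c[k] for k in("fx","fy","cx","cy","distortion")]); print(c.get("view",c.get("T_tool_cam")))
E
```

```text
pics
{'time_s': 0.0, 'joint_pos': array([ 1.14001986e+00,  3.42734977e-01,  1.52510147e+00,  2.98442024e-05,
        1.27536445e+00, -1.45999429e-01]), 'joint_velocities': array([-0.00063985, -0.00062776,  0.00010359, -0.00091846, -0.00171378,
        0.00051613]), 'joint_efforts': array([-2.35004964e-04, -4.33683300e+01, -2.46005791e+01, -2.01682833e-04,
        7.86671386e-03, -1.21490206e-05]), 'eef_pos': array([0.14733509, 0.50357652, 0.30319003]), 'tool_rot': array([ 2.51361418e+00,  1.88326402e+00, -2.24142280e-03]), 'wrist_force': array([-0.69166287,  0.06061784,  0.67479017]), 'moment': array([ 0.02666145, -0.03648438,  0.02715668]), 'opening': 0.9967140258696329}
side [591.1340396596172, 591.1340396596172, 313.5000510568989, 236.80087910257927, array([0.01714274, 0.        , 0.        , 0.        , 0.        ])]
[[ 0.99220229 -0.12380997 -0.01434232 -0.53456141]
 [ 0.10068649  0.72838343  0.67773137 -0.09141723]
 [-0.0734632  -0.6738907   0.7351697  -1.41149417]
 [ 0.          0.          0.          1.        ]]
top [520.2261397011392, 520.2261397011392, 320.35965670498643, 241.6766434892481, array([-0.14345301,  0.        ,  0.        ,  0.        ,  0.        ])]
[[ 0.02482058 -0.9994984   0.01966957 -0.05355245]
 [ 0.98838659  0.02748581  0.14945395 -0.52427371]
 [-0.14991962  0.01573161  0.98857302 -0.94616766]
 [ 0.          0.          0.          1.        ]]
wrist [354.82651652625117, 354.82651652625117, 314.9669962044741, 242.0320343284695, array([-0.05213002,  0.        ,  0.        ,  0.        ,  0.        ])]
[[ 9.99998120e-01 -3.32968505e-04  1.91017893e-03  6.20437262e-04]
 [ 3.10819093e-04 -9.44878405e-01 -3.27421294e-01 -8.50359366e-02]
 [ 1.91390780e-03  3.27421273e-01 -9.44876525e-01 -7.03253797e-02]
 [ 0.00000000e+00  0.00000000e+00  0.00000000e+00  1.00000000e+00]]
```

View pics/side0.png

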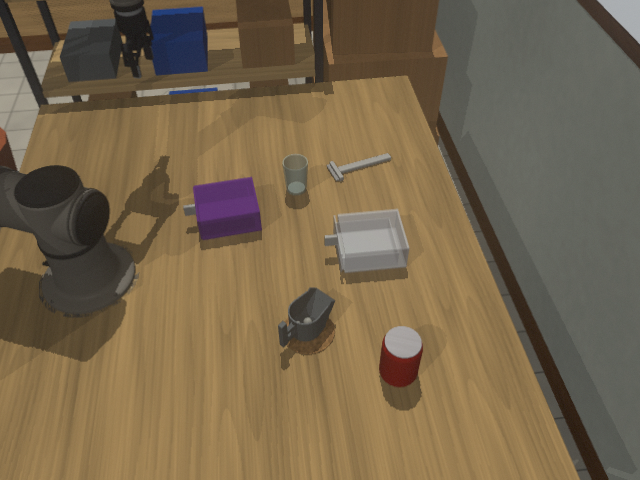

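View pics/top0.png

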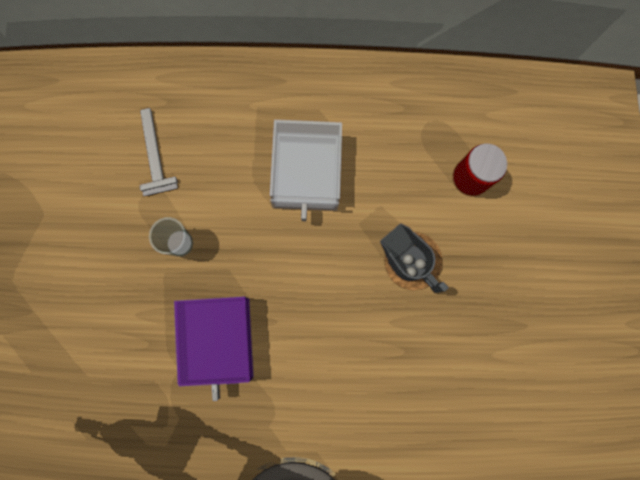

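View pics/wrist0.png

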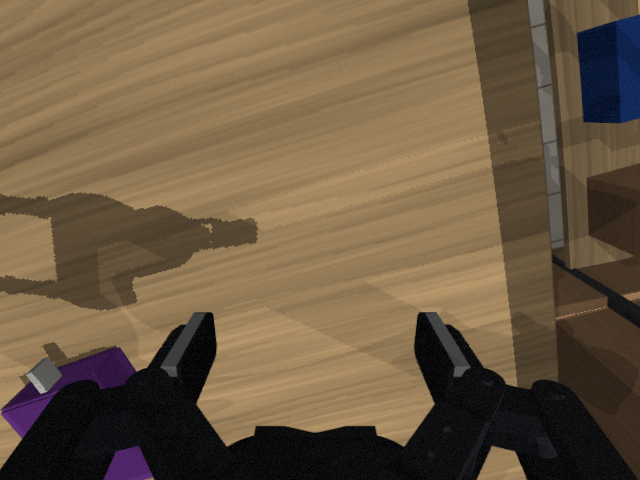

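```bash
cat > h.py <<'E'
import numpy as np, cv2
def ray(c,uv):
    K=np.array([[c["fx"],0,c["cx"]],[0,c["fy"],c["cy"]],[0,0,1]])
    p=cv2.undistortPoints(np.array([[uv]],float),K,np.array(c["distortion"]))[0,0]
    d=np.array([p[0],-p[1],-1.])
    V=np.array(c["view"]); R=V[:3,:3]; t=V[:3,3]
    return -R.T@t, R.T@d
def onz(c,uv,z):
    o,d=ray(c,uv); return o+d*(z-o[2])/d[2]
def proj(c,P):
    K=np.array([[c["fx"],0,c["cx"]],[0,c["fy"],c["cy"]],[0,0,1]])
    V=np.array(c["view"]); q=(V[:3,:3]@np.atleast_2d(P).T).T+V[:3,3]
    q=q*[1,-1,-1]
    return cv2.projectPoints(q,np.zeros(3),np.zeros(3),K,np.array(c["distortion"]))[0][:,0]
def tri(c1,u1,c2,u2):
    o1,d1=ray(c1,u1);o2,d2=ray(c2,u2)
    A=np.stack([d1,-d2],1); s=np.linalg.lstsq(A,o2-o1,rcond=None)[0]
    a=o1+s[0]*d1;b=o2+s[1]*d2
    return (a+b)/2,np.linalg.norm(a-b)
def wview(c,s):
    T=np.eye(4);T[:3,:3]=cv2.Rodrigues(np.array(s["tool_rot"]))[0];T[:3,3]=s["eef_pos"]
    c=dict(c);c["view"]=np.linalg.inv(T@np.array(c["T_tool_cam"]));return c
def crop(img,x0,y0,x1,y1,k,fn):
    cv2.imwrite(fn,cv2.resize(img[y0:y1,x0:x1,::-1],None,fx=k,fy=k,interpolation=cv2.INTER_CUBIC))
E
python3 - <<'E'
import cv2,numpy as np
from h import crop
t=cv2.imread("pics/top0.png")[:,:,::-1]; s=cv2.imread("pics/side0.png")[:,:,::-1]
a=cv2.resize(t[110:310,260:460],None,fx=3.5,fy=3.5,interpolation=cv2.INTER_CUBIC)
cv2.imwrite("pics/ct.png",a[:590,:,::-1][:, :]); crop(t,370,215,460,305,6,"pics/ct2.png")
crop(s,270,195,430,355,3.7,"pics/cs.png")
E
python3 -m pendant 2>&1 | tail -5
```

```text
invalid input
```

View pics/ct.png

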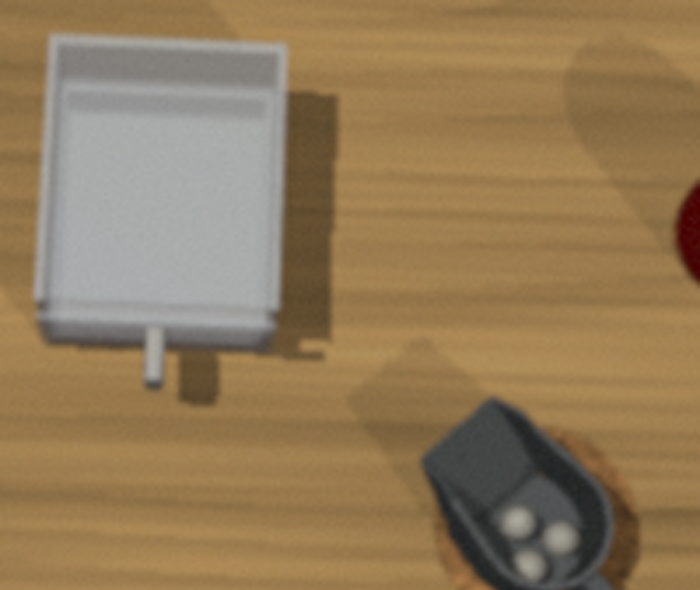

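View pics/ct2.png

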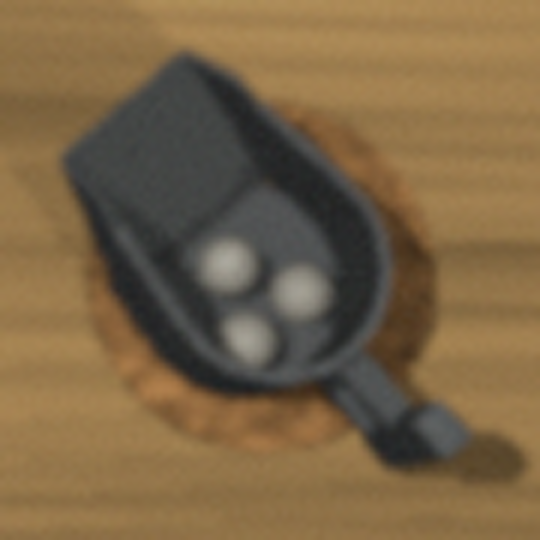

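View pics/cs.png

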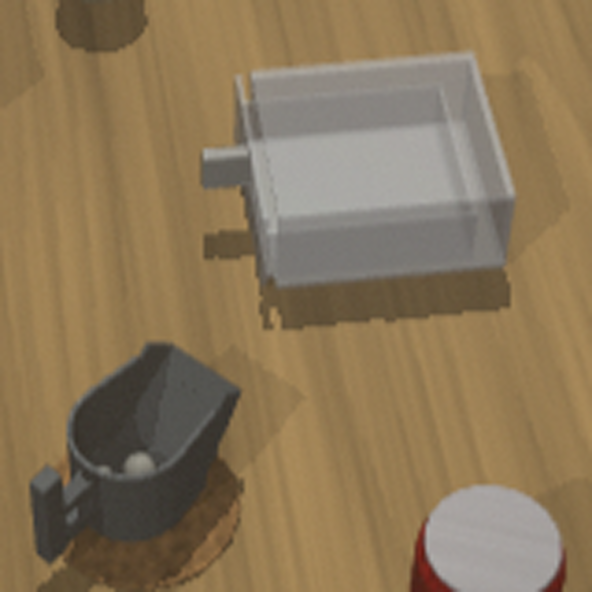

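Candidates for the drawer box: the purple one (top 213,340; side 227,208) and the clear one (top 306,165; side 370,240). The crops show that the second is transparent with a white tab, so it is the one meant. Next I'll measure the tab, handle, lip and mat.

```bash
python3 - <<'E'
from bench import r
from h import *
t=r.capture("top"); s=r.capture("side")
P=lambda n,p:print(n,np.round(p,4))
P("tab out",onz(t,(303.7,219.5),.064)); P("tab in",onz(t,(304.4,203.7),.064))
P("tab out tri",tri(t,(303.7,219.5),s,(270+202/3.7,195+152/3.7))[0]); print(tri(t,(303.7,219.5),s,(270+202/3.7,195+152/3.7))[1])
f=lambda u,v:(260+u/3.5,110+v/3.5)
for n,u,v in (("BL",52,36),("BR",285,46),("FL",40,300),("FR",277,312)): P(n,onz(t,f(u,v),.07))
g=lambda u,v:(370+u/6,215+v/6)
P("bar top",onz(t,g(443,428),.093)); P("lip",onz(t,g(125,105),.057)); 
H=lambda u,v:(270+u/3.7,195+v/3.7)
P("bar tri",tri(t,g(443,428),s,H(47,480))[0]);P("lip tri",tri(t,g(125,105),s,H(207,367))[0])
hsv=cv2.cvtColor(t["image"],cv2.COLOR_RGB2HSV)
# mat outline pixels
for n,u,v in (("a",433,290),("b",265,452),("c",90,290),("d",300,100)): P("mat "+n,onz(t,g(u,v),.003))
pts=np.array([onz(t,g(u,v),.003)[:2] for u,v in ((433,290),(420,200),(380,150),(300,103),(90,290),(110,350),(190,425),(265,450),(320,440))])
A=np.c_[2*pts,np.ones(len(pts))];x=np.linalg.lstsq(A,(pts**2).sum(1),rcond=None)[0];P("mat c",x[:2]);print("r",np.sqrt(x[2]+x[:2]@x[:2]))
st=r.get_state();R=cv2.Rodrigues(st["tool_rot"])[0];print(R.round(3),st["eef_pos"],st["time_s"])
E
```

```text
tab out [ 0.5627 -0.0073  0.064 ]
tab in [ 0.5928 -0.0077  0.064 ]
tab out tri [ 0.5643 -0.0072  0.0609]
0.0020016400352202025
BL [0.754  0.0539 0.07  ]
BR [ 0.7521 -0.074   0.07  ]
FL [0.605 0.054 0.07 ]
FR [ 0.6021 -0.0723  0.07  ]
bar top [ 0.4426 -0.2624  0.093 ]
lip [ 0.544  -0.1713  0.057 ]
bar tri [ 0.4435 -0.2635  0.0885]
lip tri [ 0.5452 -0.172   0.0528]
mat a [ 0.4944 -0.2826  0.003 ]
mat b [ 0.4399 -0.2264  0.003 ]
mat c [ 0.4916 -0.1684  0.003 ]
mat d [ 0.5568 -0.2382  0.003 ]
mat c [ 0.4991 -0.2259]
r 0.05767170526944108
[[ 0.281  0.96  -0.   ]
 [ 0.96  -0.281 -0.001]
 [-0.001 -0.    -1.   ]] [0.14743931 0.50375534 0.30358846] 0.25
```

Each measurement agrees with the given sizes: bar to lip is 136 mm, mat radius 57.7 mm, box 150 x 128 mm. Next I'll write a helper that turns a target into tool units, then go to the tab.

```bash
cat >> h.py <<'E'
def goto(st,xyz,xang):
    """world TCP target and world angle (deg) of tool x -> offset units, yaw units"""
    R=cv2.Rodrigues(np.array(st["tool_rot"]))[0]
    o=R.T@(np.array(xyz)-st["eef_pos"])/.05
    a=np.degrees(np.arctan2(R[1,0],R[0,0])); dy=-((xang-a+180)%360-180)/6
    print("offset",o.round(3),"yaw",round(dy,3),"| ang",a.round(2),"t",st["time_s"])
E
python3 - <<'E'
from bench import r
from h import *
goto(r.get_state(),(.574,-.0075,.2),89.2)
E
```

```text
offset [-7.415 11.06   2.076] yaw -2.586 | ang 73.68 t 0.25
```

```bash
python3 -m pendant '{"offset":[[-7.41,11.06,0],[-7.41,11.06,0],[-7.41,11.06,0],[-7.41,11.06,0],[-7.41,11.06,0],[-7.41,11.06,0],[-7.41,11.06,0],[-7.41,11.06,0],[-7.41,11.06,0],[-7.41,11.06,0],[-7.41,11.06,0],[-7.41,11.06,0]],"yaw":[-2.59,-2.59,-2.59,-2.59,-2.59,-2.59,-2.59,-2.59,-2.59,-2.59,-2.59,-2.59]}' -1
python3 - <<'E'
from bench import r
from h import *
goto(r.get_state(),(.574,-.0075,.2),89.2)
E
```

```text
time_s: 1.45
eef_pos: [0.5286, 0.0468, 0.3039]
tool_rot: [-2.237, -2.206, -0.0]
wrist_force: [0.5, 0.5, 0.7]
opening: 0.998
offset [-1.074  0.923  2.078] yaw 0.001 | ang 89.2 t 1.45
```

```bash
python3 -m pendant '{"offset":[[-1,0.9,0.7],[-1,0.9,1.5],[-1,0.9,2.0],[-1,0.9,2.0]],"yaw":[0,0,0,0]}' -1
python3 - <<'E'
from bench import r
from h import *
s=r.get_state()
c=wview(r.capture("wrist"),s); cv2.imwrite("pics/w1.png",c["image"][:,:,::-1])
goto(s,(.574,-.0075,.106),89.2)
print(proj(c,[[.5778,-.0075,.064],[.5628,-.0075,.064]]))
E
```

```text
time_s: 1.85
eef_pos: [0.5699, -0.0025, 0.1991]
tool_rot: [-2.233, -2.199, 0.009]
wrist_force: [-1.3, 0.2, -0.2]
opening: 0.997
offset [-0.101  0.102  1.861] yaw -0.011 | ang 89.13 t 1.85
[[306.4870183  276.50693645]
 [305.92667639 254.34221008]]
```

View pics/w1.png

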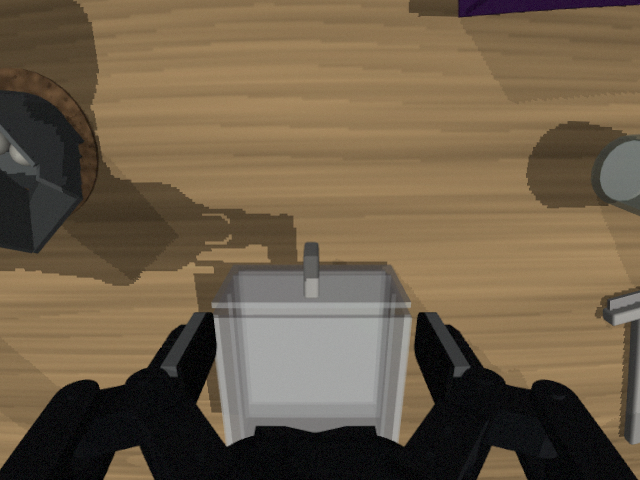

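```bash
python3 - <<'E'
import cv2
from h import crop
crop(cv2.imread("pics/w1.png")[:,:,::-1],200,220,420,360,3.6,"pics/w1c.png")
E
```

```text
(no output)
```

View pics/w1c.png

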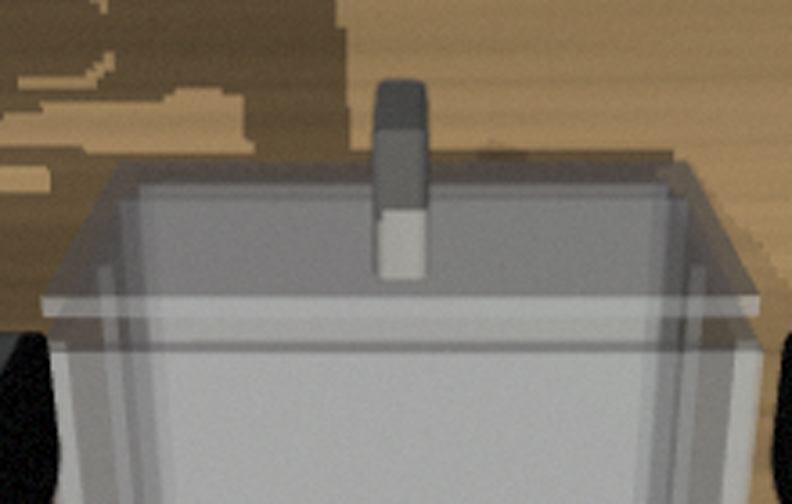

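```bash
python3 -m pendant '{"offset":[[0.02,0,0.6],[0.02,0,1.2],[0.02,0,1.88],[0.02,0,1.88],[0.02,0,1.88]],"yaw":[0,0,0,0,0]}' -1
python3 - <<'E'
from bench import r
from h import *
s=r.get_state()
c=wview(r.capture("wrist"),s); cv2.imwrite("pics/w2.png",c["image"][:,:,::-1])
goto(r.get_state(),(.574,-.006,.106),89.2)
E
```

```text
time_s: 2.4
eef_pos: [0.5728, -0.0005, 0.112]
tool_rot: [2.234, 2.206, 0.002]
wrist_force: [0.5, 0.1, 0.8]
opening: 1.004
offset [-0.107  0.014  0.134] yaw 0.01 | ang 89.26 t 2.45
```

View pics/w2.png

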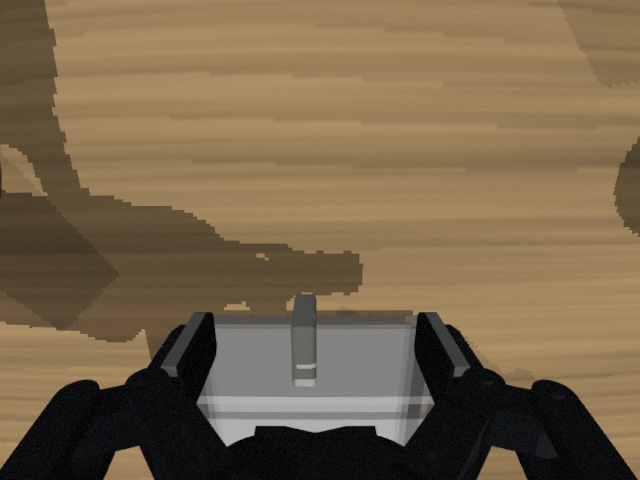

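The tab is at column 304 and the middle of the fingers at 316, so I'll shift 5 mm in -y, then close.

```bash
python3 -m pendant '{"offset":[[-0.1,0,0.1],[-0.1,0,0.1]],"yaw":[0,0]}' -1
python3 -m pendant '{"offset":[[0,0,0],[0,0,0],[0,0,0],[0,0,0],[0,0,0],[0,0,0]],"yaw":[0,0,0,0,0,0]}' 1 40
python3 -m pendant '{"offset":[[0,-0.4,0],[0,-0.8,0],[0,-1.2,0],[0,-1.6,0],[0,-1.9,0],[0,-2.05,0],[0,-2.05,0]],"yaw":[0,0,0,0,0,0,0]}'
python3 - <<'E'
from bench import r
from h import *
c=r.capture("top"); cv2.imwrite("pics/t1.png",c["image"][:,:,::-1])
print(r.get_state()["opening"],r.get_state()["eef_pos"])
E
```

```text
time_s: 2.65
eef_pos: [0.5724, -0.0064, 0.1061]
tool_rot: [2.235, 2.205, 0.002]
wrist_force: [0.1, -0.2, 0.7]
opening: 0.997
time_s: 3.25
eef_pos: [0.5718, -0.0052, 0.105]
tool_rot: [-2.236, -2.206, -0.001]
wrist_force: [-0.2, 4.5, 2.1]
opening: 0.112
time_s: 3.95
eef_pos: [0.4755, -0.0039, 0.1056]
tool_rot: [2.23, 2.196, 0.019]
wrist_force: [24.6, 11.4, -19.5]
opening: 0.112
0.10983167618254877 [ 0.47555222 -0.00388223  0.10562001]
```

View pics/t1.png

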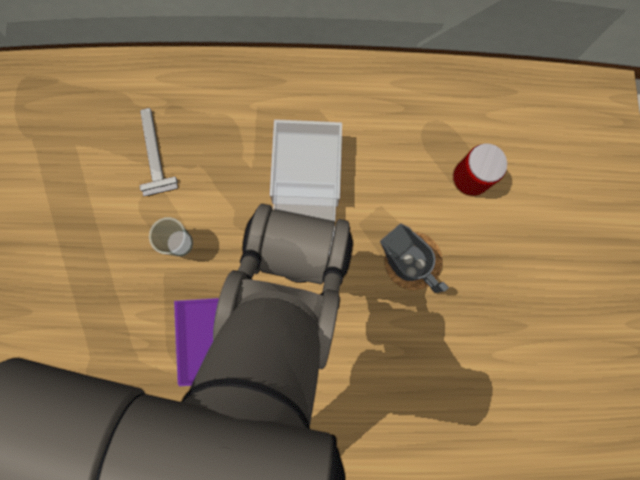

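The drawer is open to its stop (24 N pull, tool moved 96 mm). I'll release, rise, and turn to the jug's handle.

```bash
python3 -m pendant '{"offset":[[0,0.05,0],[0,0.05,0],[0,0.05,0],[0,0.05,-0.6],[0,0.05,-1.4],[0,0.05,-2.2]],"yaw":[0,0,0,0,0,0]}' -1
python3 - <<'E'
from bench import r
from h import *
s=r.get_state(); goto(s,(.443,-.263,.22),-48.1)
E
```

```text
time_s: 4.6
eef_pos: [0.471, -0.0046, 0.2158]
tool_rot: [-2.236, -2.205, 0.002]
wrist_force: [1.4, -0.8, -0.3]
opening: 0.995
offset [-5.175 -0.488 -0.084] yaw 22.884 | ang 89.2 t 4.6
```

```bash
python3 -m pendant '{"offset":[[-0.5,-0.05,0],[-1,-0.1,0],[-1.5,-0.15,0],[-2,-0.2,0],[-2.5,-0.25,0],[-3,-0.3,0],[-3.5,-0.35,0],[-4,-0.4,0],[-4.5,-0.45,0],[-5,-0.49,0],[-5.17,-0.49,0],[-5.17,-0.49,0]],"yaw":[1.4,2.8,4.2,5.6,7,8.4,9.8,11.2,12.6,14,15.4,16.8]}' -1
python3 - <<'E'
from bench import r
from h import *
s=r.get_state(); goto(s,(.443,-.263,.22),-48.1)
E
```

```text
time_s: 5.8
eef_pos: [0.4432, -0.2641, 0.2147]
tool_rot: [3.124, -0.33, -0.001]
wrist_force: [-0.6, 0.4, 0.9]
opening: 0.999
offset [-0.008 -0.021 -0.106] yaw 6.008 | ang -12.05 t 5.8
```

```bash
python3 -m pendant '{"offset":[[0,0,0],[0,0,0],[0,0,0],[0,0,0],[0,0,0],[0,0,0]],"yaw":[1.4,2.8,4.2,5.6,6,6]}' -1
python3 - <<'E'
from bench import r
from h import *
s=r.get_state()
c=wview(r.capture("wrist"),s); cv2.imwrite("pics/w3.png",c["image"][:,:,::-1])
goto(r.get_state(),(.443,-.263,.107),-48.1)
print(proj(c,[[.443,-.263,.093],[.544,-.172,.057]]))
t=r.capture("top");crop(t["image"],230,100,480,310,3,"pics/t2.png")
E
```

```text
time_s: 6.4
eef_pos: [0.4434, -0.2626, 0.2148]
tool_rot: [-2.874, 1.268, 0.001]
wrist_force: [-0.6, 0.1, -0.4]
opening: 1.002
offset [-0.     0.012  2.157] yaw 0.096 | ang -47.52 t 6.45
[[316.1791818  271.47202897]
 [317.70850763  27.05908369]]
```

View pics/w3.png

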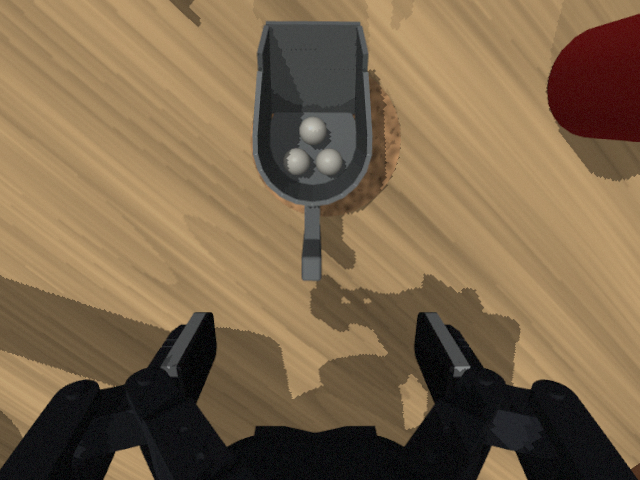

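View pics/t2.png

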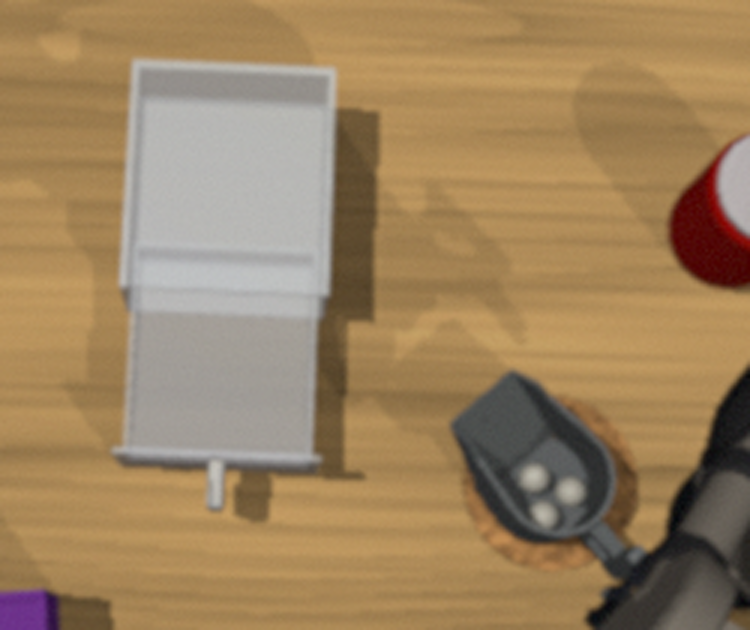

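The drawer is fully out. The bar top is at (312,270) in the wrist view, against (316,271) predicted, and the jug is lined up with the tool. I'll descend and pinch.

```bash
python3 -m pendant '{"offset":[[-0.03,0,0.6],[-0.03,0,1.2],[-0.03,0,1.8],[-0.03,0,2.15],[-0.03,0,2.15],[-0.03,0,2.15]],"yaw":[0.08,0.08,0.08,0.08,0.08,0.08]}' -1
python3 -m pendant '{"offset":[[0,0,0],[0,0,0],[0,0,0],[0,0,0],[0,0,0],[0,0,0],[0,0,0]],"yaw":[0,0,0,0,0,0,0]}' 1 120
python3 - <<'E'
from bench import r
from h import *
s=r.get_state()
c=wview(r.capture("wrist"),s); cv2.imwrite("pics/w4.png",c["image"][:,:,::-1])
E
```

```text
time_s: 7.1
eef_pos: [0.443, -0.2617, 0.1077]
tool_rot: [-2.87, 1.278, 0.0]
wrist_force: [-0.3, 0.3, -0.8]
opening: 1.003
time_s: 7.8
eef_pos: [0.4429, -0.2615, 0.1078]
tool_rot: [-2.869, 1.279, -0.0]
wrist_force: [-0.6, 2.1, 5.1]
opening: 0.12
```

View pics/w4.png

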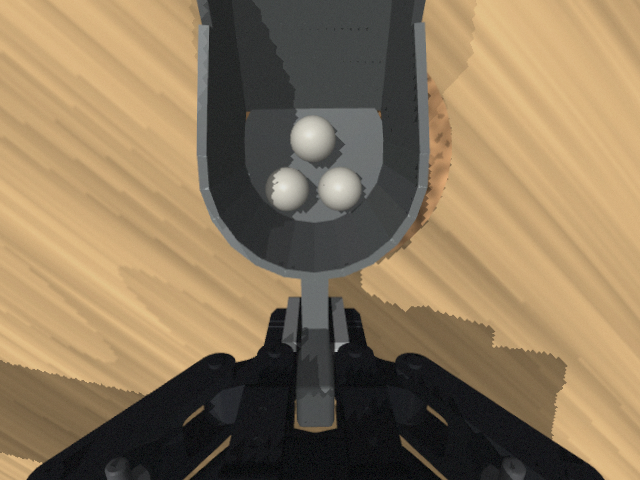

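Pinched well. I'll lift first, then turn it to face the drawer.

```bash
python3 -m pendant '{"offset":[[0,0,-0.2],[0,0,-0.5],[0,0,-0.9],[0,0,-1.3],[0,0,-1.8],[0,0,-2.3],[0,0,-2.6],[0,0,-2.6]],"yaw":[0,0,0,0,0,0,0,0]}' 1 120
python3 - <<'E'
from bench import r
from h import *
s=r.get_state()
c=wview(r.capture("wrist"),s); cv2.imwrite("pics/w5.png",c["image"][:,:,::-1])
goto(s,(.553,-.13,.24),-.8)
E
```

```text
time_s: 8.65
eef_pos: [0.4435, -0.2621, 0.2397]
tool_rot: [2.868, -1.279, 0.007]
wrist_force: [-0.8, -0.1, -2.2]
opening: 0.123
offset [-0.501 -3.395 -0.006] yaw -7.876 | ang -48.05 t 8.65
```

View pics/w5.png

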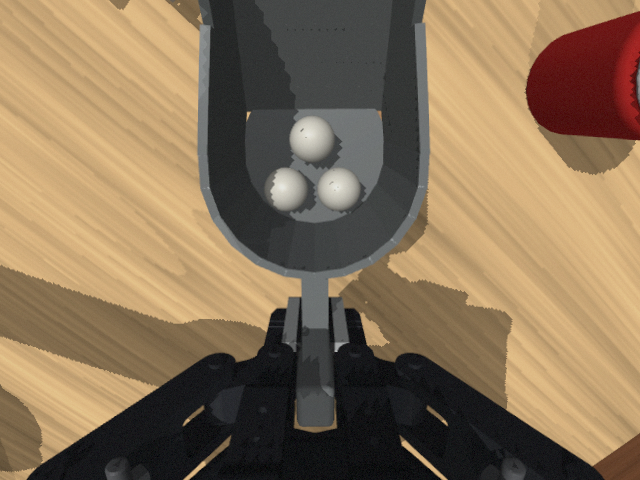

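Held level with no tilt at all. I'll move and turn to face the drawer.

```bash
python3 -m pendant '{"offset":[[-0.05,-0.35,0],[-0.1,-0.7,0],[-0.16,-1.1,0],[-0.22,-1.5,0],[-0.28,-1.9,0],[-0.34,-2.3,0],[-0.4,-2.7,0],[-0.46,-3.1,0],[-0.5,-3.4,0],[-0.5,-3.4,0],[-0.5,-3.4,0]],"yaw":[-0.7,-1.5,-2.4,-3.3,-4.2,-5.1,-6,-6.9,-7.6,-7.88,-7.88]}' 1 120
python3 - <<'E'
from bench import r
from h import *
t=r.capture("top");crop(t["image"],230,100,480,310,3,"pics/t3.png")
t=r.capture("side");crop(t["image"],250,180,430,330,4,"pics/s3.png")
s=r.get_state(); goto(s,(.553,-.13,.24),-.8)
E
```

```text
time_s: 9.8
eef_pos: [0.552, -0.1292, 0.2361]
tool_rot: [-3.141, 0.021, 0.004]
wrist_force: [-0.2, -0.4, -1.7]
opening: 0.123
offset [ 0.021  0.004 -0.066] yaw -0.013 | ang -0.88 t 9.9
```

View pics/t3.png

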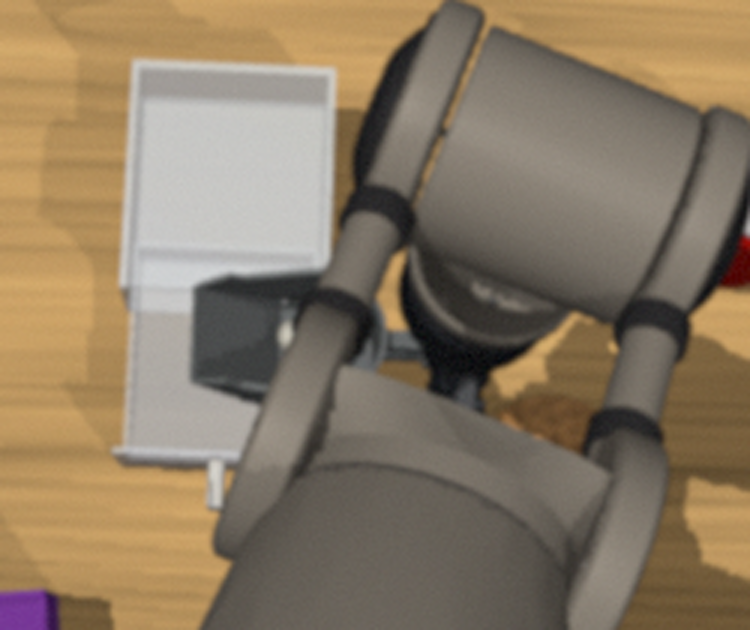

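View pics/s3.png

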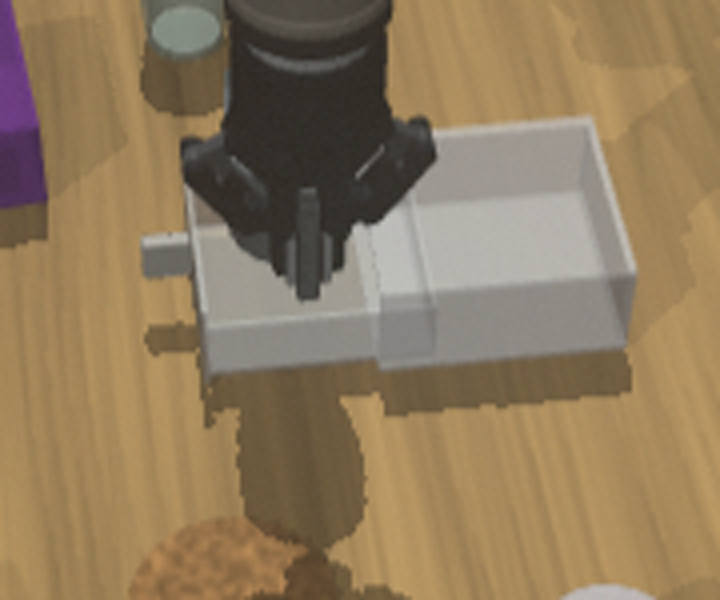

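Level and facing the drawer. The tool can only yaw, so the tilt has to come from the jug pivoting between the pads about its y axis. The next step is to slacken the grip to 20 N and see whether it swings.

```bash
python3 -m pendant '{"offset":[[0,0,0],[0,0,0],[0,0,0]],"yaw":[0,0,0]}' 1 20
python3 - <<'E'
from bench import r
from h import *
s=r.get_state(); print(s["opening"])
c=wview(r.capture("wrist"),s); cv2.imwrite("pics/w6.png",c["image"][:,:,::-1])
E
```

```text
time_s: 10.2
eef_pos: [0.5524, -0.1297, 0.2374]
tool_rot: [-3.141, 0.023, -0.0]
wrist_force: [-0.2, -0.1, -1.9]
opening: 0.125
0.12483905300705046
```

View pics/w6.png

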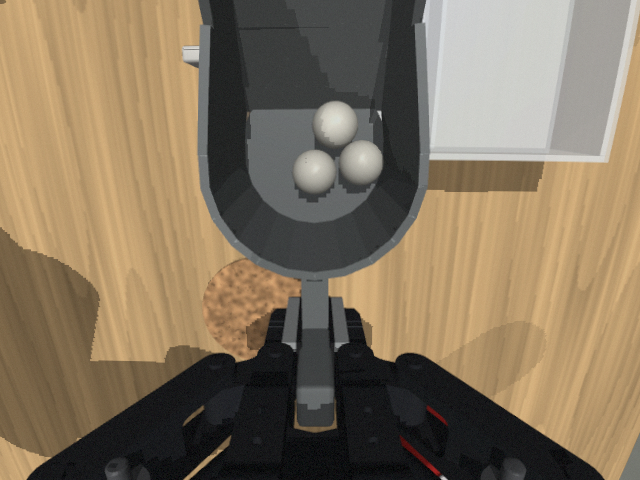

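It holds at 20 N. I'll ease the opening command toward contact (0.125 corresponds to a command of about 0.75) in small steps and watch for pivoting.

```bash
cat > look.py <<'E'
import sys
from bench import r
from h import *
s=r.get_state(); c=r.capture("wrist")
R=cv2.Rodrigues(s["tool_rot"])[0]
print("op",round(s["opening"],4),"F",s["wrist_force"].round(1),"M",s["moment"].round(3),s["eef_pos"].round(4),s["time_s"])
cv2.imwrite(sys.argv[1],cv2.resize(c["image"],None,fx=.6,fy=.6,interpolation=cv2.INTER_AREA)[:,:,::-1])
E
python3 -m pendant '{"offset":[[0,0,0]],"yaw":[0]}' 0.85 20; python3 look.py pics/l1.png
python3 -m pendant '{"offset":[[0,0,0]],"yaw":[0]}' 0.81 20; python3 look.py pics/l2.png
python3 -m pendant '{"offset":[[0,0,0]],"yaw":[0]}' 0.79 20; python3 look.py pics/l3.png
python3 - <<'E'
import cv2,numpy as np
cv2.imwrite("pics/l123.png",np.hstack([cv2.resize(cv2.imread(f"pics/l{i}.png"),(264,198)) for i in (1,2,3)]))
E
```

```text
time_s: 10.35
eef_pos: [0.5525, -0.1295, 0.2375]
tool_rot: [-3.141, 0.022, -0.0]
wrist_force: [-0.1, 0.3, -1.3]
opening: 0.125
op 0.125 F [-0.1  0.3 -1.3] M [-0.13   0.031 -0.004] [ 0.5525 -0.1295  0.2375] 10.35
time_s: 10.5
eef_pos: [0.5526, -0.1294, 0.2374]
tool_rot: [-3.141, 0.021, -0.0]
wrist_force: [-0.1, 0.4, -1.4]
opening: 0.122
op 0.1222 F [-0.1  0.4 -1.4] M [-0.114 -0.013 -0.005] [ 0.5526 -0.1294  0.2374] 10.5
time_s: 10.65
eef_pos: [0.5526, -0.1293, 0.2374]
tool_rot: [-3.141, 0.021, -0.0]
wrist_force: [0.2, 0.1, -1.9]
opening: 0.121
op 0.1209 F [ 0.2  0.1 -1.9] M [-0.091  0.019 -0.   ] [ 0.5526 -0.1293  0.2374] 10.65
```

View pics/l123.png

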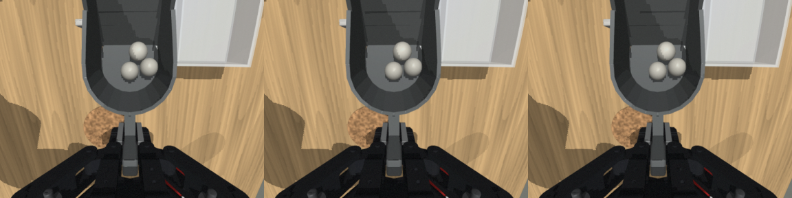

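```bash
cat > look.py <<'E'
import sys,os
from bench import r
from h import *
s=r.get_state(); c=r.capture("wrist"); im=c["image"]
d=-1
if os.path.exists("prev.npy"): d=np.abs(im[:280].astype(int)-np.load("prev.npy")[:280]).mean()
np.save("prev.npy",im)
print("DIFF",round(d,2),"op",round(s["opening"],4),"F",s["wrist_force"].round(1),"M",s["moment"].round(3),s["eef_pos"].round(4),round(s["time_s"],2))
cv2.imwrite(sys.argv[1],cv2.resize(im,None,fx=.6,fy=.6,interpolation=cv2.INTER_AREA)[:,:,::-1])
E
python3 look.py pics/m0.png
python3 -m pendant '{"offset":[[0,0,0]],"yaw":[0]}' 0.775 20 >/dev/null; python3 look.py pics/m1.png
python3 -m pendant '{"offset":[[0,0,0]],"yaw":[0]}' 0.77 20 >/dev/null; python3 look.py pics/m2.png
```

```text
DIFF -1 op 0.1243 F [-0.1  0.2 -2. ] M [-0.155  0.005  0.043] [ 0.5526 -0.1293  0.2374] 10.7
DIFF 1.74 op 0.1203 F [ 0.6 -0.2 -2.3] M [-0.111  0.037  0.011] [ 0.5526 -0.1293  0.2374] 10.85
DIFF 1.76 op 0.122 F [-0.5 -0.  -1.7] M [-0.157  0.006 -0.01 ] [ 0.5526 -0.1293  0.2374] 11.0
```

```bash
python3 -m pendant '{"offset":[[0,0,0]],"yaw":[0]}' 0.765 20 >/dev/null; python3 look.py pics/m3.png
```

```text
DIFF 1.76 op 0.127 F [ 0.6 -0.1 -1.7] M [-0.14  -0.065  0.028] [ 0.5526 -0.1293  0.2374] 11.15
```

```bash
python3 -m pendant '{"offset":[[0,0,0]],"yaw":[0]}' 0.76 20 >/dev/null; python3 look.py pics/m4.png
```

```text
DIFF 1.77 op 0.1216 F [ 0.2 -0.3 -2.5] M [-0.079  0.018  0.004] [ 0.5526 -0.1293  0.2374] 11.3
```

```bash
python3 -m pendant '{"offset":[[0,0,0]],"yaw":[0]}' 0.756 20 >/dev/null; python3 look.py pics/m5.png
```

```text
DIFF 1.76 op 0.1278 F [ 0.1 -0.3 -2.2] M [-0.132 -0.02  -0.003] [ 0.5526 -0.1293  0.2374] 11.45
```

```bash
python3 -m pendant '{"offset":[[0,0,0]],"yaw":[0]}' 0.753 20 >/dev/null; python3 look.py pics/m6.png
```

```text
DIFF 1.76 op 0.1273 F [ 0.1 -1.2 -2.2] M [-0.135 -0.01   0.012] [ 0.5526 -0.1293  0.2374] 11.6
```

```bash
python3 -m pendant '{"offset":[[0,0,0]],"yaw":[0]}' 0.75 20 >/dev/null; python3 look.py pics/m7.png
```

```text
DIFF 1.76 op 0.1298 F [ 1.1  0.4 -1.5] M [-0.103  0.032 -0.048] [ 0.5526 -0.1293  0.2374] 11.75
```

```bash
python3 -m pendant '{"offset":[[0,0,0]],"yaw":[0]}' 0.747 20 >/dev/null; python3 look.py pics/m8.png
```

```text
DIFF 1.75 op 0.1254 F [ 0.1  0.6 -2. ] M [-0.137 -0.02  -0.002] [ 0.5526 -0.1293  0.2374] 11.9
```

```bash
python3 -m pendant '{"offset":[[0,0,0]],"yaw":[0]}' 0.744 20 >/dev/null; python3 look.py pics/m9.png
```

```text
DIFF 1.75 op 0.1326 F [ 0.7  0.7 -1.5] M [-0.109 -0.037  0.002] [ 0.5526 -0.1293  0.2374] 12.05
```

```bash
python3 -m pendant '{"offset":[[0,0,0]],"yaw":[0]}' 0.741 20 >/dev/null; python3 look.py pics/m10.png
```

```text
DIFF 1.75 op 0.1342 F [ 0.7 -0.  -2.2] M [-0.129 -0.022  0.024] [ 0.5526 -0.1293  0.2374] 12.2
```

```bash
python3 -m pendant '{"offset":[[0,0,0]],"yaw":[0]}' 0.738 20 >/dev/null; python3 look.py pics/m11.png
```

```text
DIFF 1.75 op 0.1351 F [-0.8 -0.  -1.8] M [-0.097 -0.035  0.02 ] [ 0.5526 -0.1293  0.2374] 12.35
```

```bash
python3 -m pendant '{"offset":[[0,0,0]],"yaw":[0]}' 0.736 20 >/dev/null; python3 look.py pics/n1.png
```

```text
DIFF 1.74 op 0.1353 F [-0.5 -0.3 -1.2] M [-0.13   0.016  0.   ] [ 0.5526 -0.1293  0.2374] 12.5
```

```bash
python3 -m pendant '{"offset":[[0,0,0]],"yaw":[0]}' 0.734 20 >/dev/null; python3 look.py pics/n2.png
```

```text
DIFF 1.75 op 0.1322 F [-0.6  0.5 -1.8] M [-0.111  0.03   0.005] [ 0.5526 -0.1293  0.2374] 12.65
```

```bash
python3 -m pendant '{"offset":[[0,0,0]],"yaw":[0]}' 0.732 20 >/dev/null; python3 look.py pics/n3.png
```

```text
DIFF 1.75 op 0.1344 F [ 0.  -0.1 -1.7] M [-0.06  -0.047  0.01 ] [ 0.5526 -0.1293  0.2374] 12.8
```

```bash
python3 -m pendant '{"offset":[[0,0,0]],"yaw":[0]}' 0.73 20 >/dev/null; python3 look.py pics/n4.png
```

```text
DIFF 1.75 op 0.1338 F [-0.7 -0.8 -1.5] M [-0.108 -0.035 -0.036] [ 0.5526 -0.1294  0.2374] 12.95
```

```bash
python3 -m pendant '{"offset":[[0,0,0]],"yaw":[0]}' 0.728 20 >/dev/null; python3 look.py pics/n5.png
```

```text
DIFF 1.75 op 0.1333 F [ 0.5 -0.4 -1.8] M [-0.139  0.068 -0.002] [ 0.5526 -0.1294  0.2374] 13.1
```

```bash
python3 -m pendant '{"offset":[[0,0,0]],"yaw":[0]}' 0.726 20 >/dev/null; python3 look.py pics/n6.png
```

```text
DIFF 1.75 op 0.141 F [ 0.   0.2 -2.2] M [-0.19  -0.025  0.021] [ 0.5526 -0.1293  0.2374] 13.25
```

```bash
python3 -m pendant '{"offset":[[0,0,0]],"yaw":[0]}' 0.724 20 >/dev/null; python3 look.py pics/n7.png
```

```text
DIFF 2.14 op 0.138 F [ 0.8  0.2 -1.6] M [-0.118  0.072 -0.   ] [ 0.5526 -0.1293  0.2374] 13.4
```

```bash
python3 -m pendant '{"offset":[[0,0,0]],"yaw":[0]}' 0.722 20 >/dev/null; python3 look.py pics/n8.png
```

```text
DIFF 6.77 op 0.1376 F [-0.3  0.2 -1.5] M [-0.014 -0.017 -0.042] [ 0.5526 -0.1293  0.2374] 13.55
```

It has begun to slip between 0.724 and 0.722, so I'll look before any more time passes.

View pics/n8.png

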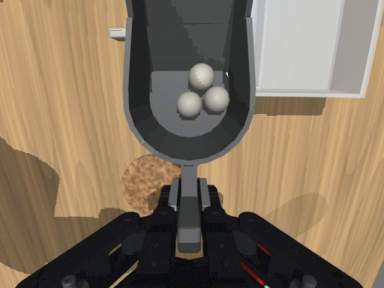

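```bash
python3 -m pendant '{"offset":[[0,0,0]],"yaw":[0]}' 0.726 20 >/dev/null; python3 look.py pics/n9.png
```

```text
DIFF 23.67 op 0.1437 F [ 0.4 -0.7 -2. ] M [-0.139  0.013 -0.002] [ 0.5526 -0.1293  0.2374] 13.7
```

View pics/n9.png

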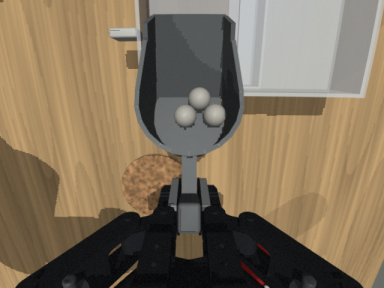

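```bash
python3 -m pendant '{"offset":[[0,0,0]],"yaw":[0]}' 0.735 20 >/dev/null; python3 look.py pics/n10.png
```

```text
DIFF 5.87 op 0.1341 F [-0.8  0.  -1.8] M [-0.061  0.004 -0.022] [ 0.5526 -0.1294  0.2374] 13.85
```

View pics/n10.png

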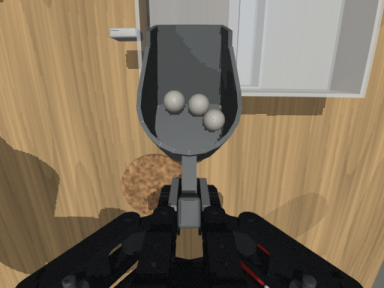

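Controlled pivoting works: the jug was stopped at about 30 degrees. I'll compute the tilt from the lip row and move forward and down over the tray.

```bash
cat > tilt.py <<'E'
import sys
from bench import r
from h import *
c=r.capture("wrist"); 
V=np.linalg.inv(np.array(c["T_tool_cam"])); c["view"]=V
for d in range(0,90,10):
    t=np.radians(d); P=[]
    for x,z in ((136,4),):
        P.append([0,-(x*np.cos(t)+z*np.sin(t))/1e3,(54+x*np.sin(t)-z*np.cos(t))/1e3])
    print(d,proj(c,P).round(0).tolist()[0],end=" ")
E
python3 -m pendant '{"offset":[[0,-0.15,0.05],[0,-0.35,0.1],[0,-0.5,0.2],[0,-0.6,0.2],[0,-0.6,0.2]],"yaw":[0,0,0,0,0]}' 0.735 20
python3 tilt.py; python3 look.py pics/o1.png
```

```text
time_s: 14.4
eef_pos: [0.5529, -0.0983, 0.2272]
tool_rot: [-3.141, 0.019, 0.001]
wrist_force: [0.9, 0.3, -2.0]
opening: 0.138
0 [316.0, -65.0] 10 [316.0, -28.0] 20 [316.0, 9.0] 30 [316.0, 44.0] 40 [316.0, 78.0] 50 [316.0, 110.0] 60 [316.0, 141.0] 70 [316.0, 171.0] 80 [316.0, 201.0] DIFF 14.75 op 0.1387 F [-0.2 -0.5 -1.3] M [-0.144 -0.005 -0.018] [ 0.5531 -0.0988  0.2274] 14.45
```

View pics/o1.png

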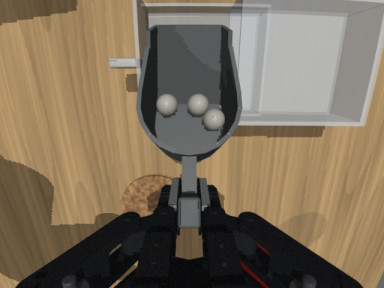

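Lip at row 42, so the tilt is 29°. I'll let it swing further in short slips.

```bash
python3 -m pendant '{"offset":[[0,0,0]],"yaw":[0]}' 0.722 20 >/dev/null; python3 look.py pics/o2.png
```

```text
DIFF 2.66 op 0.1379 F [-0.1  0.7 -1.9] M [-0.065  0.042 -0.002] [ 0.5531 -0.0996  0.2276] 14.6
```

```bash
python3 -m pendant '{"offset":[[0,0,0]],"yaw":[0]}' 0.722 20 >/dev/null; python3 look.py pics/o3.png
```

```text
DIFF 1.84 op 0.1378 F [-0.4 -0.1 -2.6] M [-0.079 -0.004 -0.034] [ 0.5531 -0.0997  0.2275] 14.75
```

```bash
python3 -m pendant '{"offset":[[0,0,0]],"yaw":[0]}' 0.720 20 >/dev/null; python3 look.py pics/o4.png
```

```text
DIFF 7.78 op 0.1453 F [-0.1  0.6 -1.7] M [ 0.015 -0.048 -0.001] [ 0.553  -0.0995  0.2275] 14.9
```

```bash
python3 -m pendant '{"offset":[[0,0,0]],"yaw":[0]}' 0.720 20 >/dev/null; python3 look.py pics/o5.png
```

```text
DIFF 15.36 op 0.1373 F [-0.1  0.1  0.4] M [-0.069  0.035  0.043] [ 0.553  -0.0995  0.2275] 15.05
```

View pics/o5.png

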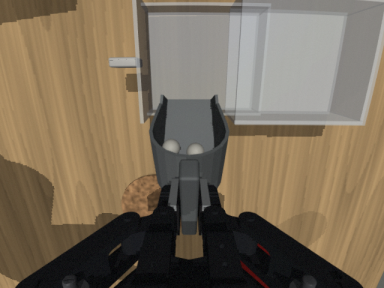

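The tilt is about 68°. I'll clamp firmly straight away.

```bash
python3 -m pendant '{"offset":[[0,0,0],[0,0,0]],"yaw":[0,0]}' 0.9 60 ; python3 look.py pics/o6.png;python3 - <<'E'
from bench import r
from h import *
t=r.capture("side");crop(t["image"],250,180,430,330,4,"pics/s6.png")
E
```

```text
time_s: 15.3
eef_pos: [0.5531, -0.0994, 0.2276]
tool_rot: [3.141, -0.021, 0.001]
wrist_force: [-0.3, 0.9, 1.2]
opening: 0.128
DIFF 2.37 op 0.1276 F [-0.3  0.9  1.2] M [-0.062  0.105  0.055] [ 0.5531 -0.0994  0.2276] 15.3
```

View pics/o6.png

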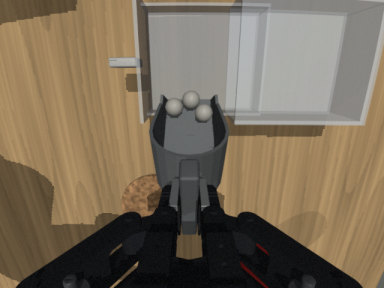

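View pics/s6.png

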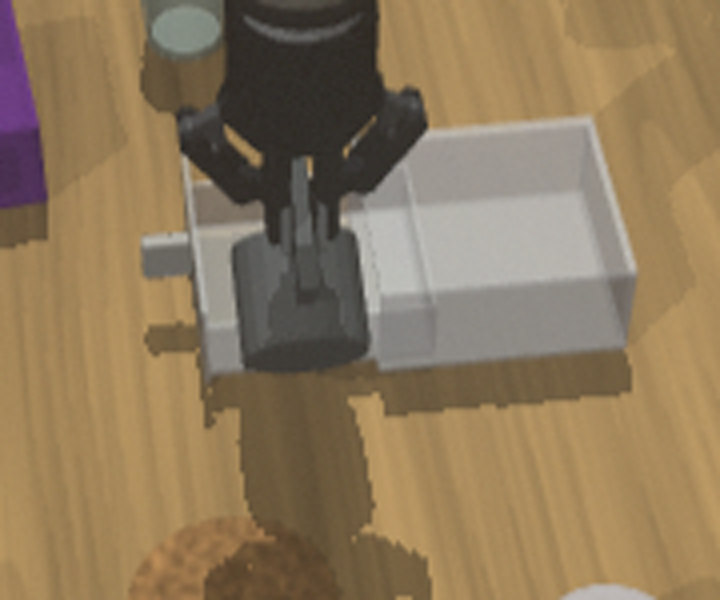

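```bash
python3 -m pendant '{"offset":[[0,0,0]],"yaw":[0]}' 0.9 60 >/dev/null; python3 look.py pics/o7.png
```

```text
DIFF 2.45 op 0.1292 F [-0.2  0.   2.2] M [-0.062  0.046 -0.006] [ 0.5531 -0.0994  0.2276] 15.5
```

View pics/o7.png

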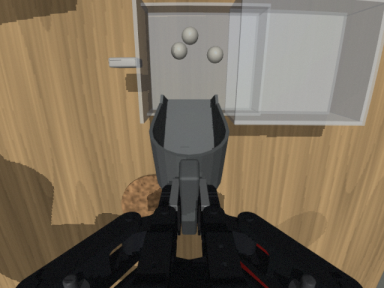

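All three balls lie in the tray, at (190,36), (180,50) and (215,54) in the reduced view. I'll lift straight up with the firm grip, then go to the mat.

```bash
python3 -m pendant '{"offset":[[0,0,-0.2],[0,0,-0.5],[0,0,-0.9],[0,0,-1.3],[0,0,-1.5],[0,0,-1.5]],"yaw":[0,0,0,0,0,0]}' 0.9 60 ; python3 look.py pics/p1.png;python3 - <<'E'
from bench import r
from h import *
t=r.capture("side");crop(t["image"],250,180,430,330,4,"pics/s7.png")
goto(r.get_state(),(.499,-.188,.254),-.8)
E
```

```text
time_s: 16.15
eef_pos: [0.5534, -0.0994, 0.304]
tool_rot: [3.141, -0.021, 0.005]
wrist_force: [-1.3, -0.0, -1.4]
opening: 0.127
DIFF 17.31 op 0.1269 F [-1.3 -0.  -1.4] M [0.004 0.014 0.06 ] [ 0.5534 -0.0994  0.304 ] 16.15
offset [-1.049  1.79   0.956] yaw 0.004 | ang -0.78 t 16.25
```

View pics/p1.png

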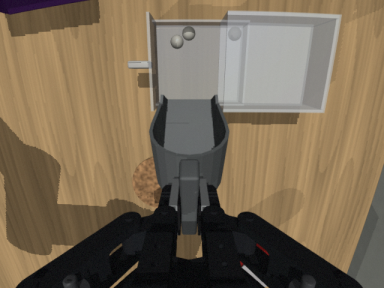

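View pics/s7.png

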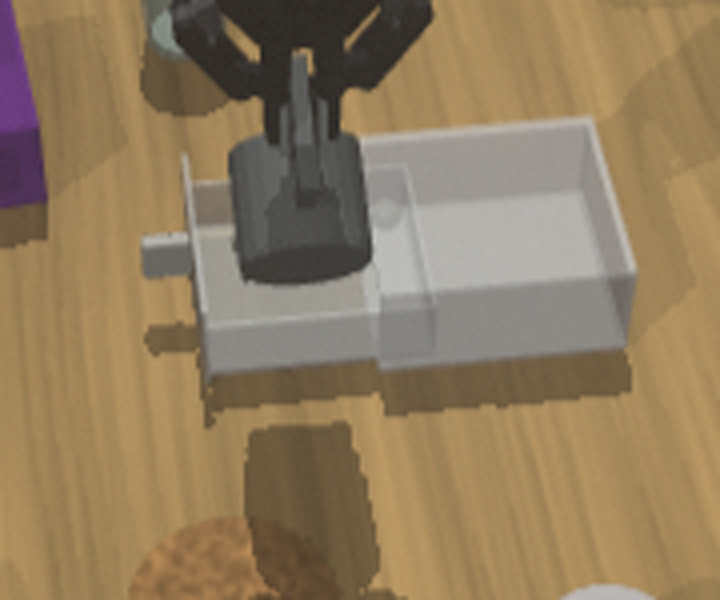

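```bash
python3 -m pendant '{"offset":[[-0.3,0.45,0],[-0.7,1.1,0],[-1.05,1.6,0],[-1.05,1.79,0.5],[-1.05,1.79,0.95],[-1.05,1.79,0.95],[-1.05,1.79,0.95]],"yaw":[0,0,0,0,0,0,0]}' 0.9 60 ; python3 look.py pics/p2.png;python3 - <<'E'
from bench import r
from h import *
t=r.capture("side");crop(t["image"],230,220,430,370,4,"pics/s8.png")
goto(r.get_state(),(.499,-.188,.181),-.8)
E
```

```text
time_s: 16.95
eef_pos: [0.4991, -0.1879, 0.2544]
tool_rot: [-3.14, 0.021, 0.003]
wrist_force: [-0.8, 0.3, -0.4]
opening: 0.124
DIFF 29.21 op 0.1239 F [-0.8  0.3 -0.4] M [ 0.011 -0.023 -0.011] [ 0.4991 -0.1879  0.2544] 16.95
offset [-0.017 -0.002  1.494] yaw 0.009 | ang -0.75 t 17.05
```

View pics/s8.png

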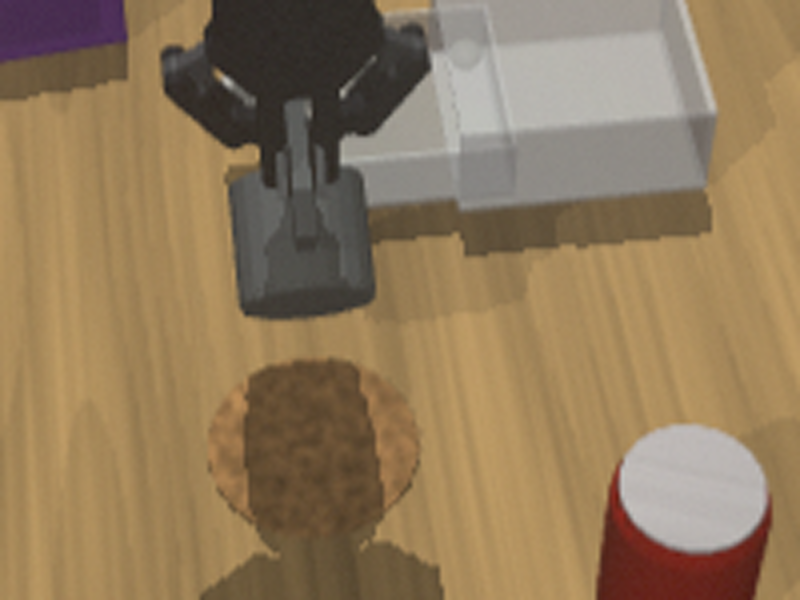

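Jug and mat line up, and both drawer and canister are clear. I'll lower until the lip is just touching, then ease the grip and roll the jug back upright over its lip and foot edge.

```bash
python3 -m pendant '{"offset":[[0,0,0.3],[0,0,0.7],[0,0,1.05],[0,0,1.3],[0,0,1.45],[0,0,1.45]],"yaw":[0,0,0,0,0,0]}' 0.9 60 ; python3 look.py pics/p3.png
python3 -m pendant '{"offset":[[0,0,0],[0,0,0]],"yaw":[0,0]}' 0.75 20; python3 look.py pics/p4.png
```

```text
time_s: 17.65
eef_pos: [0.5003, -0.1889, 0.184]
tool_rot: [3.139, -0.021, 0.005]
wrist_force: [-1.8, -1.3, 5.3]
opening: 0.128
DIFF 16.81 op 0.1282 F [-1.8 -1.3  5.3] M [0.14  0.285 0.076] [ 0.5003 -0.1889  0.184 ] 17.65
time_s: 17.9
eef_pos: [0.5002, -0.1887, 0.184]
tool_rot: [3.14, -0.021, 0.005]
wrist_force: [-1.3, -0.6, 5.6]
opening: 0.129
DIFF 1.94 op 0.1286 F [-1.3 -0.6  5.6] M [0.003 0.221 0.022] [ 0.5002 -0.1887  0.184 ] 17.9
```

```bash
python3 -m pendant '{"offset":[[0,0.1,0.04],[0,0.2,0.1],[0,0.3,0.17],[0,0.4,0.24],[0,0.4,0.24]],"yaw":[0,0,0,0,0]}' 0.74 20; python3 look.py pics/p5.png
```

```text
time_s: 18.45
eef_pos: [0.5008, -0.2095, 0.1741]
tool_rot: [3.138, -0.022, 0.01]
wrist_force: [-1.9, 0.8, 19.0]
opening: 0.133
DIFF 17.93 op 0.1335 F [-1.9  0.8 19. ] M [0.337 0.662 0.059] [ 0.5008 -0.2095  0.1741] 18.45
```

View pics/p5.png

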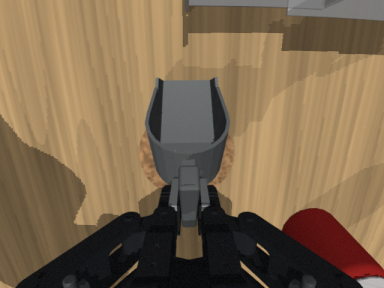

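It rolls back as planned (lip row 133, so 57°). I'll continue with less downward press.

```bash
python3 -m pendant '{"offset":[[0,0.1,0.0],[0,0.2,0.03],[0,0.3,0.08],[0,0.42,0.13],[0,0.42,0.13]],"yaw":[0,0,0,0,0]}' 0.735 20; python3 look.py pics/p6.png;python3 - <<'E'
from bench import r
from h import *
t=r.capture("side");crop(t["image"],230,220,430,370,4,"pics/s9.png")
E
```

```text
time_s: 19.0
eef_pos: [0.5005, -0.2313, 0.1677]
tool_rot: [3.136, -0.022, 0.01]
wrist_force: [-2.2, -2.7, 18.6]
opening: 0.133
DIFF 14.62 op 0.1326 F [-2.2 -2.7 18.6] M [-0.071  0.61   0.093] [ 0.5005 -0.2313  0.1677] 19.0
```

View pics/p6.png

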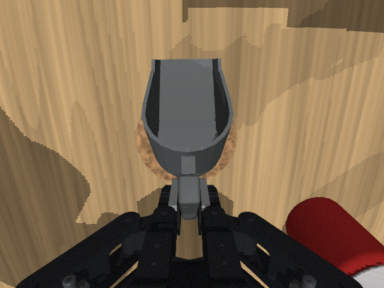

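View pics/s9.png

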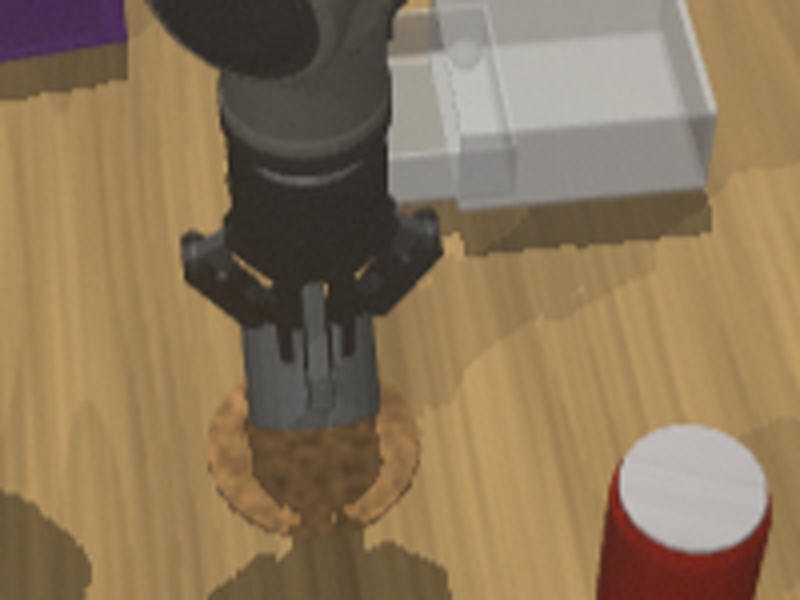

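Lip row 97, so about 46°: the ramp lies flat. I'll go on about the foot edge.

```bash
python3 -m pendant '{"offset":[[0,0.12,0.0],[0,0.25,0.02],[0,0.38,0.08],[0,0.5,0.15],[0,0.5,0.15]],"yaw":[0,0,0,0,0]}' 0.735 20; python3 look.py pics/p7.png
```

```text
time_s: 19.6
eef_pos: [0.4992, -0.2554, 0.1577]
tool_rot: [3.139, -0.022, 0.004]
wrist_force: [-0.7, -1.3, 6.6]
opening: 0.132
DIFF 13.87 op 0.1321 F [-0.7 -1.3  6.6] M [-0.007  0.207  0.064] [ 0.4992 -0.2554  0.1577] 19.6
```

View pics/p7.png

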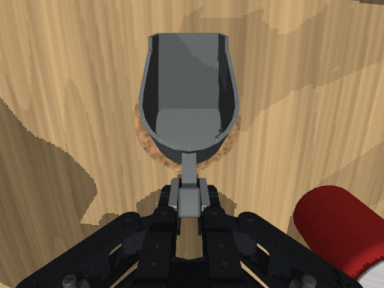

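```bash
python3 -m pendant '{"offset":[[0,0.15,0.08],[0,0.3,0.2],[0,0.42,0.32],[0,0.5,0.42],[0,0.5,0.42]],"yaw":[0,0,0,0,0]}' 0.735 20; python3 look.py pics/p8.png
```

```text
time_s: 20.15
eef_pos: [0.499, -0.2813, 0.1368]
tool_rot: [3.138, -0.022, 0.005]
wrist_force: [-1.4, -5.5, 6.2]
opening: 0.132
DIFF 16.19 op 0.1322 F [-1.4 -5.5  6.2] M [-0.545  0.256  0.102] [ 0.499  -0.2813  0.1368] 20.15
```

View pics/p8.png

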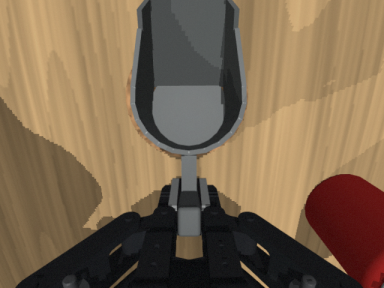

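```bash
python3 -m pendant '{"offset":[[0,0.08,0.12],[0,0.16,0.24],[0,0.22,0.34],[0,0.24,0.42],[0,0.24,0.42]],"yaw":[0,0,0,0,0]}' 0.735 20; python3 look.py pics/p9.png
```

```text
time_s: 20.7
eef_pos: [0.4992, -0.2937, 0.1162]
tool_rot: [3.136, -0.022, 0.007]
wrist_force: [-0.4, -4.9, 6.0]
opening: 0.135
DIFF 15.88 op 0.1348 F [-0.4 -4.9  6. ] M [-0.473  0.14   0.091] [ 0.4992 -0.2937  0.1162] 20.7
```

View pics/p9.png

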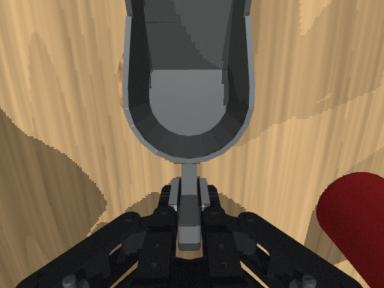

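```bash
python3 -m pendant '{"offset":[[0,0.03,0.08],[0,0.04,0.16],[0,0.04,0.16]],"yaw":[0,0,0]}' 0.735 20; python3 look.py pics/p10.png; python3 - <<'E'
from bench import r
from h import *
t=r.capture("side");crop(t["image"],230,220,430,370,4,"pics/s10.png")
E
```

```text
time_s: 21.05
eef_pos: [0.4994, -0.2954, 0.1084]
tool_rot: [3.136, -0.021, 0.008]
wrist_force: [0.1, -5.0, 6.4]
opening: 0.137
DIFF 9.34 op 0.1372 F [ 0.1 -5.   6.4] M [-0.459  0.093  0.065] [ 0.4994 -0.2954  0.1084] 21.05
```

View pics/p10.png

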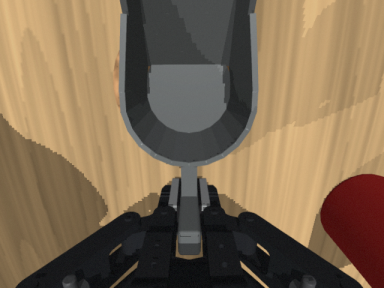

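View pics/s10.png

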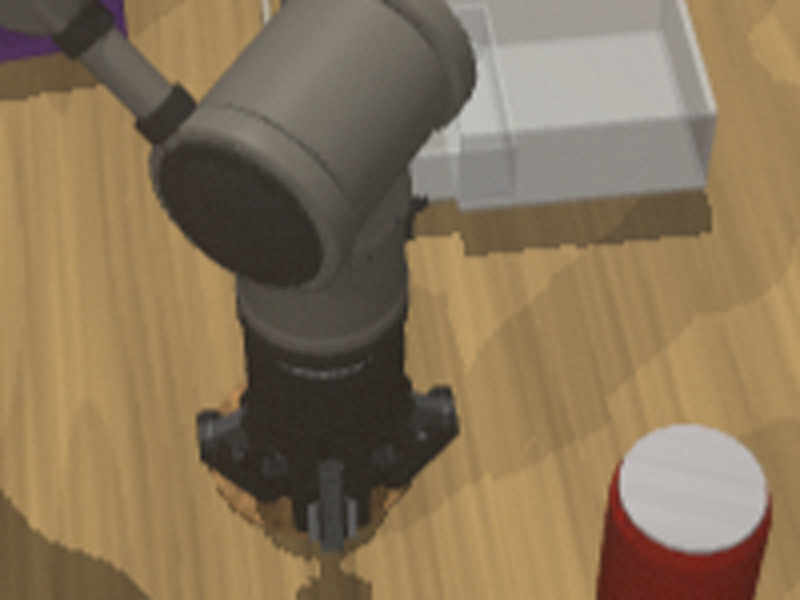

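Essentially level, and the TCP is at its original grasp height. I'll release gradually, then fully.

```bash
python3 -m pendant '{"offset":[[0,0,0.02],[0,0,0.02]],"yaw":[0,0]}' 0.715 20 
python3 -m pendant '{"offset":[[0,0,0],[0,0,0]],"yaw":[0,0]}' 0.6 20
python3 -m pendant '{"offset":[[0,0,0],[0,0,0],[0,0,0],[0,0,0]],"yaw":[0,0,0,0]}' -1 20;  python3 look.py pics/q1.png
```

```text
time_s: 21.35
eef_pos: [0.4982, -0.2933, 0.1056]
tool_rot: [3.141, -0.021, 0.002]
wrist_force: [0.7, -1.0, 1.8]
opening: 0.138
time_s: 21.55
eef_pos: [0.4977, -0.2927, 0.105]
tool_rot: [-3.141, 0.021, 0.001]
wrist_force: [-0.4, -0.5, -0.5]
opening: 0.196
time_s: 21.95
eef_pos: [0.4979, -0.2931, 0.1053]
tool_rot: [-3.141, 0.021, 0.0]
wrist_force: [-0.2, -0.3, 0.5]
opening: 0.869
DIFF 8.69 op 0.869 F [-0.2 -0.3  0.5] M [ 0.024 -0.008  0.03 ] [ 0.4979 -0.2931  0.1053] 21.95
```

View pics/q1.png

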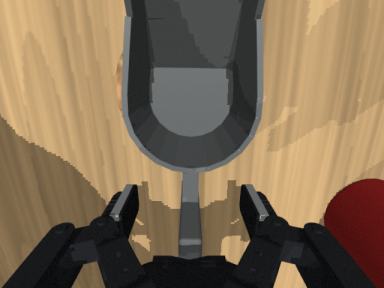

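```bash
python3 -m pendant '{"offset":[[0,0,-0.3],[0,0,-0.9],[0,0,-1.6],[0,0,-2.4],[0,0,-2.9],[0,0,-2.9]],"yaw":[0,0,0,0,0,0]}' -1 
python3 - <<'E'
from bench import r
from h import *
goto(r.get_state(),(.405,-.0075,.25),-.8)
E
```

```text
time_s: 22.6
eef_pos: [0.4991, -0.294, 0.2547]
tool_rot: [3.137, -0.021, 0.01]
wrist_force: [0.6, 0.5, -1.2]
opening: 1.005
offset [-1.959 -5.705  0.054] yaw 0.004 | ang -0.77 t 22.6
```

```bash
python3 -m pendant '{"offset":[[-0.3,-0.8,0],[-0.6,-1.6,0],[-0.9,-2.4,0],[-1.2,-3.2,0],[-1.5,-4,0],[-1.8,-4.8,0],[-1.95,-5.5,0],[-1.95,-5.7,0],[-1.95,-5.7,0],[-1.95,-5.7,0]],"yaw":[0,0,0,0,0,0,0,0,0,0]}' 1 40
python3 - <<'E'
from bench import r
from h import *
t=r.capture("top");crop(t["image"],230,100,480,310,3,"pics/t9.png")
t=r.capture("side");crop(t["image"],250,200,430,350,4,"pics/s11.png")
goto(r.get_state(),(.405,-.0075,.112),-.8)
E
```

```text
time_s: 23.6
eef_pos: [0.4046, -0.0074, 0.2501]
tool_rot: [3.141, -0.021, -0.0]
wrist_force: [0.2, 0.6, -0.1]
opening: 0.004
offset [ 0.007 -0.008  2.763] yaw -0.008 | ang -0.85 t 23.7
```

View pics/t9.png

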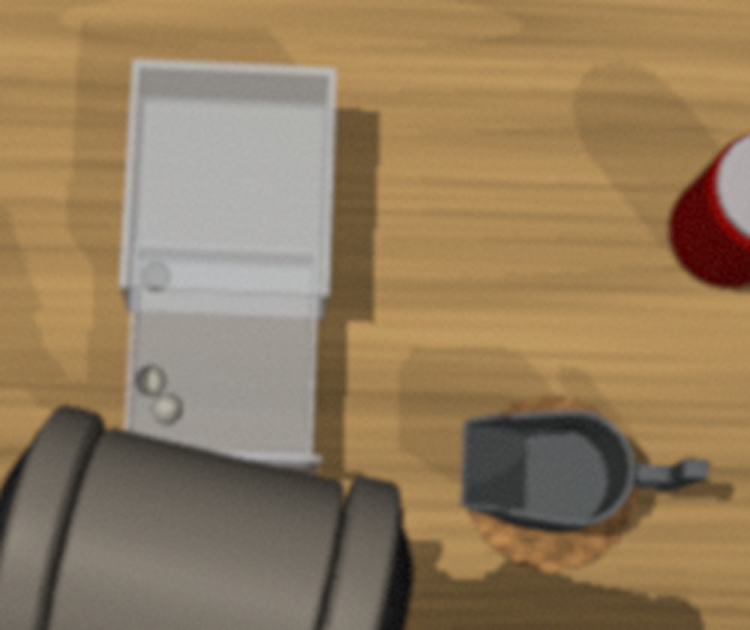

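View pics/s11.png

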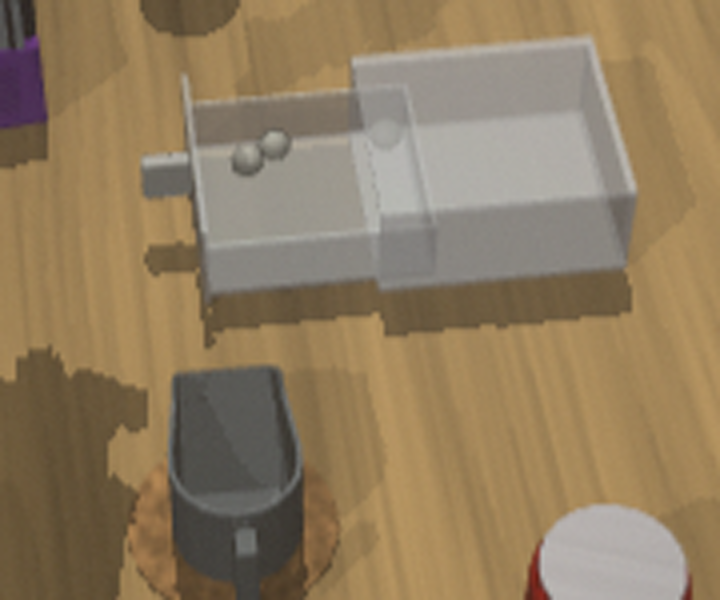

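All three balls are in the drawer. The jug stands upright with the lip at (386,255) and the bar at (462,256). I'll check its centre numerically.

```bash
python3 - <<'E'
from bench import r
from h import *
t=r.capture("top")
a=onz(t,(230+467/3,100+465/3),.057);b=onz(t,(230+695/3,100+468/3),.093)
print(a,b,np.linalg.norm((a-b)[:2]),(a+b)[:2]/2-[.4991,-.2259])
E
python3 -m pendant '{"offset":[[0,0,0.7],[0,0,1.4],[0,0,2.2],[0,0,2.76],[0,0,2.76],[0,0,2.76]],"yaw":[0,0,0,0,0,0]}' 1 40
python3 - <<'E'
from bench import r
from h import *
t=r.capture("side");crop(t["image"],230,170,430,320,4,"pics/s12.png")
E
```

```text
[ 0.50118581 -0.16181695  0.057     ] [ 0.49830582 -0.29589355  0.093     ] 0.13410752465372788 [ 0.00064581 -0.00295525]
time_s: 24.35
eef_pos: [0.4045, -0.0074, 0.1126]
tool_rot: [-3.141, 0.023, 0.001]
wrist_force: [0.9, -0.1, 0.5]
opening: -0.001
```

View pics/s12.png

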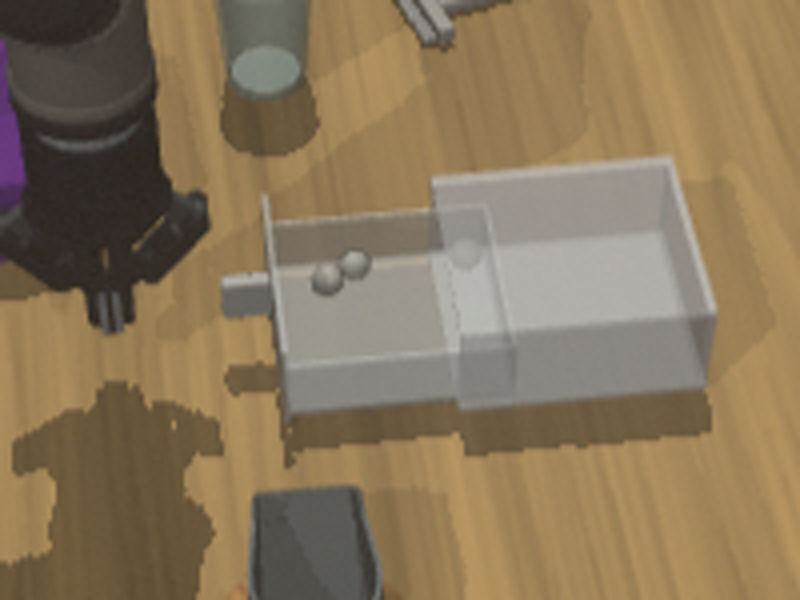

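The jug is 3 mm from the mat's centre, and the closed fingers are in line with the tab. I'll push the drawer shut gently.

```bash
python3 -m pendant '{"offset":[[0.3,0,0],[0.6,0,0],[0.8,0,0],[1,0,0],[1.2,0,0],[1.4,0,0],[1.6,0,0],[1.8,0,0],[2,0,0],[2.2,0,0],[2.4,0,0],[2.55,0,0]],"yaw":[0,0,0,0,0,0,0,0,0,0,0,0]}' 1 40
python3 -m pendant '{"offset":[[0.1,0,0],[0.2,0,0],[0.25,0,0]],"yaw":[0,0,0]}'
```

```text
time_s: 25.6
eef_pos: [0.5327, -0.0085, 0.1123]
tool_rot: [-3.141, 0.021, -0.0]
wrist_force: [-1.2, -0.7, 1.4]
opening: -0.001
time_s: 25.9
eef_pos: [0.5445, -0.0087, 0.1123]
tool_rot: [-3.141, 0.021, 0.0]
wrist_force: [-0.4, -0.2, 1.0]
opening: 0.005
```

```bash
python3 -m pendant '{"offset":[[0.06,0,0],[0.12,0,0],[0.18,0,0]],"yaw":[0,0,0]}'
python3 - <<'E'
from bench import r
from h import *
t=r.capture("side");crop(t["image"],270,180,430,300,5,"pics/s13.png")
E
```

```text
time_s: 26.2
eef_pos: [0.5533, -0.0088, 0.1124]
tool_rot: [-3.141, 0.021, 0.0]
wrist_force: [-0.8, 0.1, 0.0]
opening: -0.004
```

View pics/s13.png

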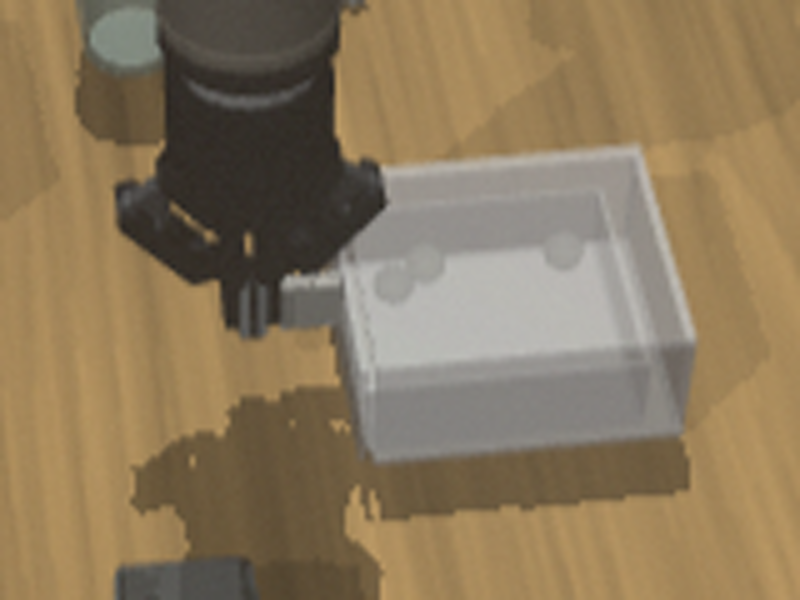

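Almost shut, with the balls inside. I'll push on until the force shows the stop.

```bash
python3 -m pendant '{"offset":[[0.05,0,0],[0.1,0,0],[0.1,0,0]],"yaw":[0,0,0]}' | grep -E "eef|force"
python3 -m pendant '{"offset":[[0.05,0,0],[0.1,0,0],[0.1,0,0]],"yaw":[0,0,0]}'| grep -E "eef|force"
```

```text
eef_pos: [0.5569, -0.0089, 0.1123]
wrist_force: [-7.6, -1.5, 4.0]
eef_pos: [0.5578, -0.0088, 0.1122]
wrist_force: [-23.7, -3.7, 18.6]
```

The push stopped at 24 N, so the drawer is at its stop. I'll back off, rise and check.

```bash
python3 -m pendant '{"offset":[[-0.3,0,0],[-0.8,0,0],[-1.4,0,0],[-2,0,-0.5],[-2.4,0,-1.2],[-2.8,0,-2],[-2.8,0,-2.4],[-2.8,0,-2.4],[-2.8,0,-2.4]],"yaw":[0,0,0,0,0,0,0,0,0]}'
python3 - <<'E'
from bench import r
from h import *
t=r.capture("top");cv2.imwrite("pics/tz.png",t["image"][:,:,::-1]);crop(t["image"],230,100,480,310,3,"pics/tzc.png")
t=r.capture("side");cv2.imwrite("pics/sz.png",t["image"][:,:,::-1])
E
```

```text
time_s: 27.75
eef_pos: [0.4235, -0.0071, 0.2326]
tool_rot: [3.141, -0.021, 0.003]
wrist_force: [-0.1, -0.1, -0.3]
opening: -0.0
```

View pics/tzc.png

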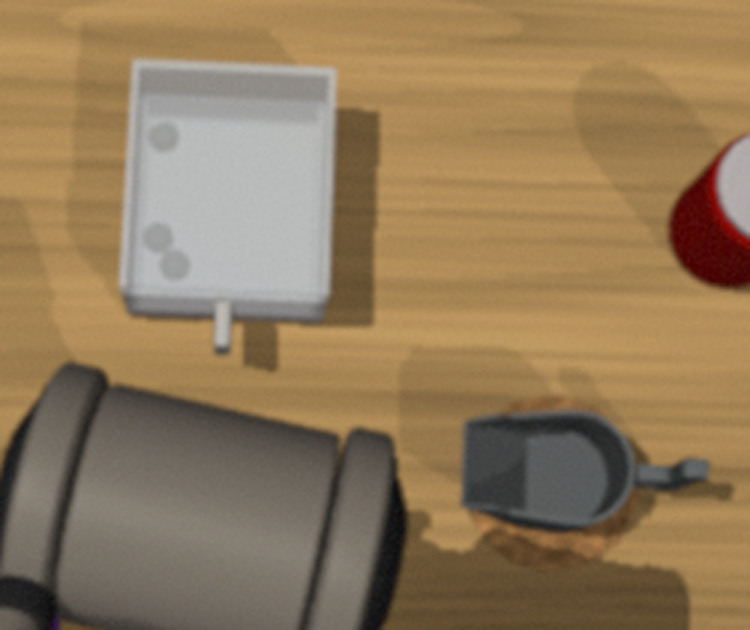

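View pics/sz.png

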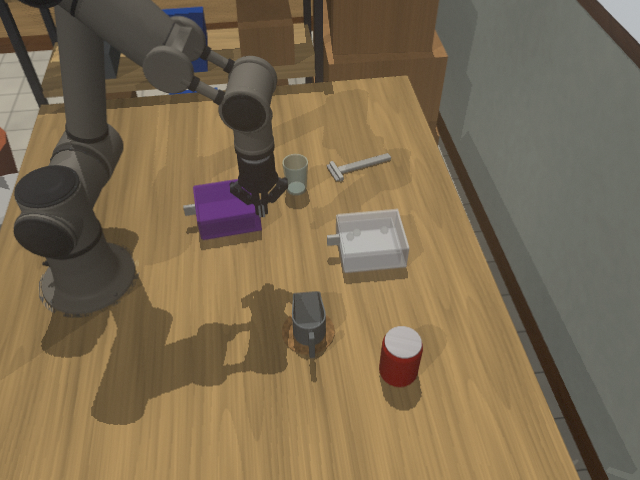

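The top view shows the tab end at row 217, at or slightly beyond where it started (about 219–220), so the drawer is fully shut. Three balls are visible inside, and the jug is upright on the mat. Cup, scraper and canister sit at the same pixels as at the start. Handing in.

```bash
python3 - <<'E'
from bench import r
print(r.job_done())
E
```

```text
the job is handed in; nothing more can be done
None
```

The job is handed in after 28 s of robot time, and the last camera checks show everything in place. `job_done` gives no verdict, so this rests on my own checks.

**What I did:**
- I pulled the clear box's drawer out to its stop and pinched the jug by its handle. Then I lifted it level and turned its spout to face the tray.
- The tool can only yaw, so I tilted the jug by easing the grip until it pivoted between the pads to about 68°, then clamped it again. All three balls rolled into the tray.
- I rolled the jug back upright over its lip and foot edge onto the mat and released it. Then I pushed the drawer shut against its stop, reading about 24 N.

**Last checks:**
- **Balls:** all three are visible inside the drawer.
- **Drawer:** the tab sits about 3–5 mm further in than at the start, so it was probably a little open to begin with.
- **Jug:** it stands upright and released, its centre about 3 mm from the mat's. I measured this just before shutting the drawer, and the final picture shows it unmoved.
- **Other things:** the cup, canister and scraper are where they started, judged by eye in the pictures. The gripper is clear of everything.

**Disagreements:**
- **Sudden last swing:** the final part of the tilt went faster than I intended and left the jug leaning lightly on the drawer's side wall for a moment, at about 2 N. I saw no harm from it.
- **Grip height:** while rolling the jug back, the tool sat up to 14 mm higher than I had calculated. By the time the jug was level it was back at its original grasp height.

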